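# Set up the soap-stamping jig

## Task

Get the bench ready for stamping soap: lay one of the two loose bars in the jig's pocket, set the guide plate flat in its seat on top, over the bar, and stand the stamp through the guide's hole on the bar; the dropper bottle stands in the round well to the right of the pocket. The other loose bar waits on the pine board, in line with the two bars there and midway between them. Do not let anything fall over, and leave the two bars on the board and the cup where they are.

Things in the scene. Friction and masses are not known exactly. Their poses are not given: they have to be found in the camera images.
- stamping_jig: Wooden jig, fixed (mm). Origin on bench under pocket centre; x back, y left. Base 100x205, top z 14 = floor of pocket 64(x)x82(y); fences front, back to z 22. Cheeks at |y| 41-61 with ledges z 46 for the guide; lips to z 56, flaring out, seat 65x105 at the ledge, 71x111 at lip top. Bottle well: 56 mm block at y -105, hole 40 wide, mouth z 34, floor z 16. Bar and guide lie lengthwise along y.
- pine_board: Flat brown board 160 (x) x 300 (y) x 16 mm, fixed, long side along y; origin at the centre of its underside. Two soap bars lie across it (long sides along x) at about y = +100 and -100 mm in its frame; the gap between them is about 145 mm wide.
- soap_bar_a: Loose cream cut soap bar, 72 (x) x 54 (y) x 30 mm high, lying flat on the bench at the start; origin at the centre of its underside. Weight about 0.1 kg.
- soap_bar_b: Loose cream cut soap bar, 69 (x) x 51 (y) x 30 mm high, lying flat on the bench at the start; origin at the centre of its underside. Weight about 0.1 kg. The two loose bars are interchangeable.
- guide_plate: Loose plywood guide plate, 60 (x) x 100 (y) x 12 mm thick, with a round through hole 47 mm across in its centre; lies flat on the bench at the start; origin at the centre of its underside. Weight about 0.12 kg.
- soap_stamp: Loose turned wooden stamp, 60 mm high, standing upright; round foot 39 mm across and 24 mm high, above it a narrower neck and knob about 24 mm across to grip. Origin at the centre of its underside.
- dropper_bottle: Loose amber dropper bottle, 98 mm high, standing upright; round body 31 mm across up to 61 mm, above it a black cap and rubber bulb 20 mm across. Origin at the centre of its underside.
- row_bar_1: Cream soap bar, 67 (x) x 55 (y) x 28 mm, already lying on the pine board near its left (+y) end; stays there. Origin at the centre of its underside.
- row_bar_2: Cream soap bar, 67 (x) x 55 (y) x 28 mm, already lying on the pine board near its right (-y) end; stays there. Origin at the centre of its underside.
- porcelain_cup: White tea cup with an ear, 88 x 110 x 61 mm, standing at the right of the work; stays there. Origin at its underside.
There are look-alikes about, which are no part of the job. What is shaped like the soap_bar_b but orange or turquoise is not meant.

How it is judged:
At the end, for the whole second after the job is handed in: One bar flat in the pocket (8 mm, 0.25 rad), guide flat on the ledges in its seat (7 mm, 0.15 rad), stamp upright through its hole on the bar (10 mm), bottle upright in the well (8 mm), other bar flat across the board, midway between the row bars (15 mm, 0.25 rad); all at rest (((x of soap_bar_a in the frame of stamping_jig between -0.008 and 0.008 m and y of soap_bar_a in the frame of stamping_jig between -0.008 and 0.008 m and z of soap_bar_a in the frame of stamping_jig between 0.01 and 0.018 m and angle between the x axis of soap_bar_a and the y axis of stamping_jig, either way round below 0.25 rad and angle between each of soap_bar_a, soap_bar_b's own z axis and vertical below 0.1 rad and x of soap_bar_b in the frame of pine_board between -0.015 and 0.015 m and y of soap_bar_b in the frame of pine_board between -0.015 and 0.015 m and z of soap_bar_b in the frame of pine_board between 0.012 and 0.02 m and angle between the x axis of soap_bar_b and the x axis of pine_board, either way round below 0.25 rad) or (x of soap_bar_b in the frame of stamping_jig between -0.008 and 0.008 m and y of soap_bar_b in the frame of stamping_jig between -0.008 and 0.008 m and z of soap_bar_b in the frame of stamping_jig between 0.01 and 0.018 m and angle between the x axis of soap_bar_b and the y axis of stamping_jig, either way round below 0.25 rad and angle between each of soap_bar_b, soap_bar_a's own z axis and vertical below 0.1 rad and x of soap_bar_a in the frame of pine_board between -0.015 and 0.015 m and y of soap_bar_a in the frame of pine_board between -0.015 and 0.015 m and z of soap_bar_a in the frame of pine_board between 0.012 and 0.02 m and angle between the x axis of soap_bar_a and the x axis of pine_board, either way round below 0.25 rad)) and x of guide_plate in the frame of stamping_jig between -0.007 and 0.007 m and y of guide_plate in the frame of stamping_jig between -0.007 and 0.007 m and z of guide_plate in the frame of stamping_jig between 0.043 and 0.049 m and angle between the y axis of guide_plate and the y axis of stamping_jig, either way round below 0.15 rad and angle between guide_plate's own z axis and vertical below 0.06 rad and x of soap_stamp in the frame of stamping_jig between -0.01 and 0.01 m and y of soap_stamp in the frame of stamping_jig between -0.01 and 0.01 m and z of soap_stamp in the frame of stamping_jig between 0.04 and 0.048 m and angle between each of soap_stamp, dropper_bottle's own z axis and vertical below 0.1 rad and x of dropper_bottle in the frame of stamping_jig between -0.008 and 0.008 m and y of dropper_bottle in the frame of stamping_jig between -0.113 and -0.097 m and z of dropper_bottle in the frame of stamping_jig between 0.012 and 0.02 m and linear speed of each of soap_bar_a, soap_bar_b, guide_plate, soap_stamp, dropper_bottle below 0.01 m/s); the robot touches nothing.
It fails at once if a bar already on the board, or the cup, is pushed more than 12 mm (distance of any of row_bar_1, row_bar_2, porcelain_cup from where it was at the start of the episode above 0.012 m).
It fails at once if one of the five things falls over (angle between any of soap_bar_a, soap_bar_b, guide_plate, soap_stamp, dropper_bottle's own z axis and vertical above 0.7 rad).
It also fails if it takes over 112 s, if anything falls off the work surface, if the arm or the gripper's body presses on something with over 40 N, if the wrist force passes 120 N, or if a joint passes its speed limit or range.

## Robot

A 7-joint arm with a two-finger parallel gripper is mounted at the origin on a cart in front of the work surface, level with it; the furniture and walls round the work are solid. World frame = base frame: x ahead of the robot, y to its left, z up, the work surface at z = 0. Lengths are in m, angles in rad, forces in N, time in s.
With the tool pointing down it reaches from about 0.4 to 0.85 m from the base axis. Payload 10.4 kg.
Tool frame: the origin (TCP) lies between the finger pads; the fingertips stand 19 mm ahead of it and the grasp point (between the pads) is the TCP; z points along the fingers, y is the direction in which the jaws open and shut (so a half turn about z gives the same grasp; the last joint's range is limited). The gripper opens to 85 mm and grips with 20 to 120 N. Pads are 22 mm wide; open, the fingers measure 114 mm over their backs; the gripper's body (76 mm by 85 mm) begins 54 mm behind the grasp point. The pads swing forward as they close: fully open they stand 13 mm farther back than shut.
Start: joints at [-1.322, 0.332, -0.065, 1.46, 0.022, 1.35, -0.088], TCP at [0.168, 0.602, 0.25] pointing down, gripper open.
Joint ranges: [-2.6, 2.6], [-0.5, 2.12], [-1.47, 1.34], [0.16, 2.42], [-1.27, 4.41], [0.06, 2.06], [-2.6, 2.6]. Speed limits (rad/s): [2.22, 2.22, 2.79, 2.79, 3.14, 3.14, 3.14].

## Interface

Orientations are given as a unit quaternion [x, y, z, w].
In Python, from workcell import manip gives the robot as it stands.
- The arm moves only by the shell command python3 -m jog 'ROWS' [FORCE]. ROWS is JSON, a list of rows, each an object with "offset": the shift along the tool's x, y, z as a fraction of full scale, a list of three; "rotation": the turn, a rotation vector about the tool's x, y, z as a fraction of full scale, a list of three; "fingers": the opening, from -1 (shut) to 1 (fully open), so that 0 is half open. A call has 1 to 8 rows; each row shifts and turns the commanded pose from where the row before left it, along the tool's axes as they then stand; what a row does not reach is not made up. Full scale, the value 1, is 0.15 m for a shift and 2 rad for a turn. A row lasts 1/8 s, in which the tool goes at most 62.5 mm and 10.7 degrees, less where a joint would pass 70% of its speed; a pose out of reach is approached as far as the arm can. A call with a number of a shift or a turn outside -1 to 1 is refused whole. A call with a gripper value outside its range is refused whole. The fingers move at their own pace and stop on an object; FORCE is the grip in N (left out, the last holds). Time passes only in rows, so rows that do not move let the fingers close. It gives the time, the measured TCP pose, the force and the opening at its end, in the units of the state.
- manip.get_obs(): the state, without advancing time (a new reading comes with each control period).
- manip.camera(name): name is "scene" or "side" or "wrist"; returns the picture (384x512x3 uint8, red, green, blue); there is no depth.
- manip.camera_info(name): a dict with "mtx" (3x3 intrinsics, pixels), "xyz" and "rotation" of the camera in the world. Camera axes: x right, y down, z forward; pixel columns grow to the right and rows downward; lengths in m; the calibration is good to about 2 mm. A picture is of the moment at which its call begins: read the wrist's pose just before it. camera_info takes no time and is no camera call; for the wrist camera it gives the pose at the moment of the call.
- manip.hand_in(): hands the job in, once; it reports no verdict.
Trained networks look in the newest picture that a camera, given by its name, has taken for a name from the list of things; names that differ only in an ending like _2 or _b are one class to them, and where a whole thing is asked for, a point or a joint stands for the part that bears it (a point fixed in the world has none). Each returns a list of dicts, best first, with "conf" (0 to 1); they miss things now and then, are a little off and sometimes report something else, mostly with a low value. They report only what shows in the picture. A call takes as long as a camera call. They do not tell look-alikes from the thing itself.
- manip.recognise(camera, query): "bbox" ([left, top, right, bottom] in pixels, round what is visible of it).
The state is a dict: "clock": time; "joint_pos": joint angles; "joint_velocities": joint speeds; "tau": joint torques, N m; "position": TCP position; "ee_rot": TCP orientation; "ft_force": force on the tool from outside, world axes, zero at the start; "torque": the same for the moment, N m; "grip_width": opening from 0.0 (shut) to 1.0 (fully open).
Only numpy, scipy, OpenCV 4.12 (cv2) and the standard library are available. Lean on these libraries where they do the work, as an engineer would, in place of code of your own. Each camera call takes 0.05 s, during which the arm holds its last target. There are 200 camera calls.

## Working session

There is one attempt and no reset: what is moved stays moved. The work goes in short steps, Python scripts to look and compute and a shell command to move; the robot and the scene stay as the last step left them, time stands still between calls to the robot, and variables do not carry over. Pictures are saved under pics/ and viewed, about 12 in all and at most 16, crops included, and the job is handed in when it is done.

```bash
mkdir -p pics && ls
python3 - <<'E'
from workcell import manip
import cv2, numpy as np
np.set_printoptions(precision=4,suppress=True)
print(manip.get_obs())
ims=[]
for c in ("scene","side"):
    im=manip.camera(c); cv2.imwrite(f"pics/{c}0.png",im[:,:,::-1]); print(c,manip.camera_info(c))
    for q in ("stamping_jig","pine_board","soap_bar_a","guide_plate","soap_stamp","dropper_bottle","porcelain_cup"):
        print(q,[(np.round(d["bbox"]).tolist(),round(d["conf"],2)) for d in manip.recognise(c,q)][:7])
E
```

```text
pics
{'clock': 0.0, 'joint_pos': array([-1.3216,  0.3329, -0.0647,  1.461 ,  0.0216,  1.3499, -0.0885]), 'joint_velocities': array([ 0.0009,  0.0009,  0.0002,  0.0004, -0.0003,  0.0008, -0.0011]), 'tau': array([  0.0001, -62.5434,   0.0493, -39.1616,   0.0163,   0.0096,
        -0.    ]), 'position': array([0.1677, 0.6017, 0.2495]), 'ee_rot': array([ 0.1355,  0.9908, -0.0008, -0.0001]), 'ft_force': array([ 0.2881, -0.0138, -0.175 ]), 'torque': array([ 0.0085, -0.0113, -0.0176]), 'grip_width': 1.0005184271678913}
scene {'mtx': array([[445.4468,   0.    , 255.3285],
       [  0.    , 445.4468, 192.4318],
       [  0.    ,   0.    ,   1.    ]]), 'xyz': array([-0.5801, -0.6461,  1.1004]), 'rotation': array([ 0.7834, -0.4566,  0.2157, -0.3623])}
stamping_jig [([193.0, 151.0, 253.0, 178.0], 0.65)]
pine_board [([258.0, 174.0, 344.0, 226.0], 0.74)]
soap_bar_a [([325.0, 262.0, 344.0, 286.0], 0.98), ([226.0, 191.0, 245.0, 218.0], 0.88), ([265.0, 213.0, 288.0, 233.0], 0.81), ([233.0, 223.0, 251.0, 246.0], 0.54)]
guide_plate [([291.0, 237.0, 324.0, 260.0], 0.66)]
soap_stamp [([194.0, 183.0, 210.0, 202.0], 0.65)]
dropper_bottle []
porcelain_cup [([352.0, 217.0, 375.0, 241.0], 0.68)]
side {'mtx': array([[454.6881,   0.    , 250.2239],
       [  0.    , 454.6881, 192.7195],
       [  0.    ,   0.    ,   1.    ]]), 'xyz': array([ 0.4787, -1.0117,  0.8855]), 'rotation': array([ 0.907 , -0.0081, -0.0007, -0.4211])}
stamping_jig [([275.0, 131.0, 321.0, 181.0], 0.91), ([292.0, 202.0, 317.0, 220.0], 0.29)]
pine_board [([266.0, 197.0, 333.0, 292.0], 0.96)]
soap_bar_a [([161.0, 306.0, 196.0, 342.0], 0.88), ([184.0, 206.0, 212.0, 227.0], 0.66), ([221.0, 185.0, 250.0, 205.0], 0.63), ([218.0, 226.0, 249.0, 250.0], 0.6)]
guide_plate [([202.0, 267.0, 230.0, 303.0], 0.57)]
soap_stamp [([231.0, 152.0, 240.0, 172.0], 0.43)]
dropper_bottle [([212.0, 116.0, 222.0, 146.0], 0.53)]
porcelain_cup [([252.0, 301.0, 295.0, 344.0], 0.6)]
```

Run:
```python
import cv2, numpy as np
a=cv2.imread("pics/scene0.png"); b=cv2.imread("pics/side0.png")
cv2.imwrite("pics/s1.png",cv2.resize(a[120:320,150:410],(780,600),interpolation=cv2.INTER_CUBIC))
cv2.imwrite("pics/s2.png",cv2.resize(b[90:360,120:380],(578,600),interpolation=cv2.INTER_CUBIC))
```

```text
(no output)
```

View pics/s1.png

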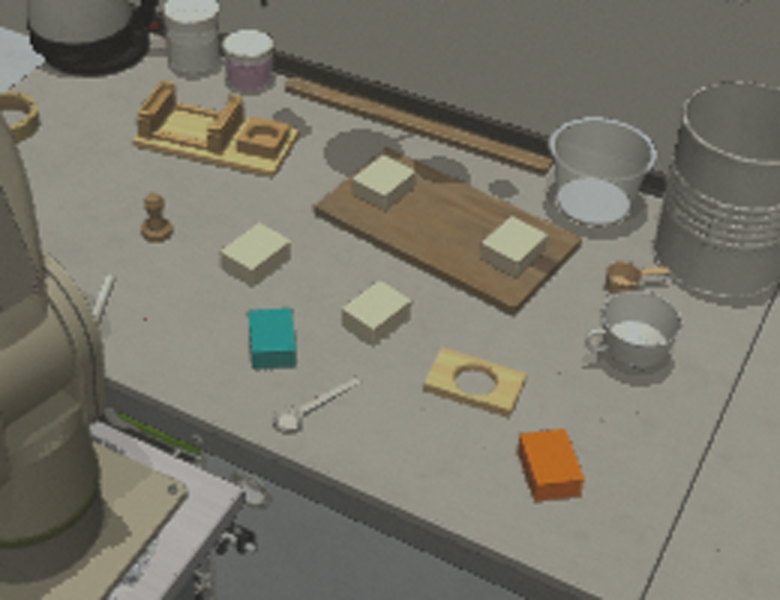

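View pics/s2.png

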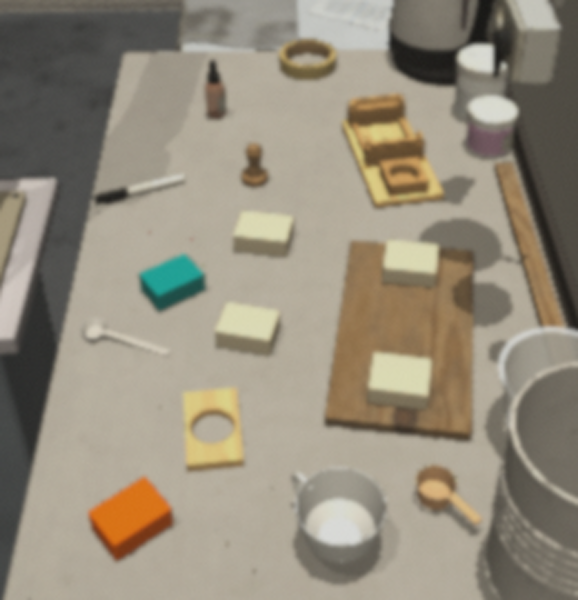

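The side view (s2) shows the free cream bars with tops at about (264,228) and (249,322), the guide hole at (213,426), the stamp at (255,180), the bottle base at (215,113) and the jig at (342-440, 95-205). The board runs from (351,243) to (328,421), and its row bars are at (412,256) and (400,374). The orange and turquoise look-alikes are off to the left.

```bash
cat > h.py <<'E'
from workcell import manip
import cv2, numpy as np
from scipy.spatial.transform import Rotation as R
np.set_printoptions(precision=4,suppress=True)
def p2w(info,pts,z):
    pts=np.atleast_2d(pts).astype(float)
    d=np.c_[pts,np.ones(len(pts))]@np.linalg.inv(info["mtx"]).T
    d=d@R.from_quat(info["rotation"]).as_matrix().T
    o=info["xyz"]; return (o+d*((np.asarray(z)-o[2])/d[:,2])[:,None])[:,:2] if np.ndim(z) else (o+d*((z-o[2])/d[:,2])[:,None])[:,:2]
def w2p(info,P):
    P=np.atleast_2d(P); c=(P-info["xyz"])@R.from_quat(info["rotation"]).as_matrix()
    q=c@info["mtx"].T; return q[:,:2]/q[:,2:]
def to(target,yaw=None,obs=None):
    """tool-frame shift (fractions) to world target with tool pointing down, and turn about tool z so the jaw axis has world yaw (mod pi)"""
    o=obs or manip.get_obs(); r=R.from_quat(o["ee_rot"]); M=r.as_matrix()
    d=(np.asarray(target)-o["position"])
    jaw=np.arctan2(M[1,1],M[0,1])
    print("pos",o["position"],"jaw yaw",round(jaw,3),"tilt",np.round(M[:,2],3),"t",o["clock"],"grip",round(o["grip_width"],3))
    print(" world d mm",np.round(d*1e3,1),"frac tool",np.round(M.T@d/0.15,3))
    if yaw is not None:
        e=(yaw-jaw+np.pi/2)%np.pi-np.pi/2; print(" turn about tool z frac",round(-e/2,3),"world turn rad",round(e,3))
def snap(cam,name):
    i=manip.camera_info(cam); im=manip.camera(cam)[:,:,::-1].copy(); cv2.imwrite(f"pics/{name}.png",im); np.save(f"pics/{name}.npy",i,allow_pickle=True); return im,i
def load(name): return cv2.imread(f"pics/{name}.png"),np.load(f"pics/{name}.npy",allow_pickle=True).item()
E
python3 - <<'E'
from h import *
si=manip.camera_info("side"); sc=manip.camera_info("scene")
A=lambda l:np.array(l)/2.222+[120,90]
B=lambda l:np.array(l)/3+[150,120]
def show(n,s,c,z): print(n,"side",p2w(si,A(s),z).tolist() if 0 else p2w(si,A(s),z).round(4).tolist(),"scene",p2w(sc,B(c),z).round(4).tolist())
show("barN (far)",[[264,228]],[[256,246]],.03)
show("barR (near)",[[249,322]],[[377,306]],.03)
show("guide",[[213,426]],[[475,380]],.012)
show("stamp foot",[[255,181]],[[156,235]],.0)
show("stamp knob",[[255,150]],[[153,200]],.055)
show("bottle base",[[215,113]],[[0,0]],.0)
show("row1",[[412,256]],[[384,181]],.044)
show("row2",[[401,372]],[[514,244]],.044)
show("board corners",[[351,243],[474,247],[470,436],[328,421]],[[316,210],[385,151],[580,240],[515,310]],.016)
show("well",[[405,174]],[[265,133]],.034)
show("cup",[[340,495]],[[640,310]],.061)
print(w2p(si,[[0,0,0]]))
w=manip.camera_info("wrist"); o=manip.get_obs()
M=R.from_quat(o["ee_rot"]).as_matrix(); print("wristcam in tool",M.T@(w["xyz"]-o["position"]),M.T@R.from_quat(w["rotation"]).as_matrix(),w["mtx"])
print(M)
E
```

```text
barN (far) side [[0.4528, 0.0023]] scene [[0.4477, 0.0064]]
barR (near) side [[0.4359, -0.1697]] scene [[0.4276, -0.169]]
guide side [[0.3984, -0.3092]] scene [[0.3937, -0.3092]]
stamp foot side [[0.4384, 0.143]] scene [[0.4319, 0.1446]]
stamp knob side [[0.44, 0.1427]] scene [[0.4339, 0.1457]]
bottle base side [[0.3734, 0.32]] scene [[0.7779, 0.6806]]
row1 side [[0.6382, -0.0728]] scene [[0.6215, -0.0781]]
row2 side [[0.6056, -0.2642]] scene [[0.5912, -0.2688]]
board corners side [[0.5665, -0.0142], [0.726, -0.0259], [0.6747, -0.3316], [0.5236, -0.3082]] scene [[0.5579, -0.0151], [0.7115, -0.0348], [0.6699, -0.3268], [0.5146, -0.3055]]
well side [[0.6487, 0.1096]] scene [[0.6454, 0.1125]]
cup side [[0.5289, -0.4349]] scene [[0.5387, -0.4411]]
[[ 85.6109 203.2383]]
wristcam in tool [ 0.0717  0.0007 -0.1224] [[ 0.0002 -0.9595 -0.2818]
 [ 1.      0.0002  0.    ]
 [ 0.0001 -0.2818  0.9595]] [[314.2864   0.     252.9263]
 [  0.     314.2864 188.4762]
 [  0.       0.       1.    ]]
[[-0.9633  0.2685  0.    ]
 [ 0.2685  0.9633  0.0001]
 [-0.      0.0001 -1.    ]]
```

The side and scene estimates agree within 5–15 mm, and the sizes are consistent: the board is about 160x300 and the row bars about 195 mm apart. Next I move over the bottle, stamp and jig area for a close look with the wrist camera.

```bash
python3 -m jog '[{"offset":[-0.317,-0.199,0],"rotation":[0,0,0],"fingers":1},{"offset":[-0.317,-0.199,0],"rotation":[0,0,0],"fingers":1},{"offset":[-0.317,-0.199,0],"rotation":[0,0,0],"fingers":1},{"offset":[-0.317,-0.199,0],"rotation":[0,0,0],"fingers":1},{"offset":[-0.317,-0.199,0],"rotation":[0,0,0],"fingers":1},{"offset":[-0.317,-0.199,0],"rotation":[0,0,0],"fingers":1},{"offset":[-0.317,-0.199,0],"rotation":[0,0,0],"fingers":1},{"offset":[0,0,0],"rotation":[0,0,0],"fingers":1}]' 40
python3 - <<'E'
from h import *
im,i=snap("wrist","w1"); to([.47,.27,.25])
for q in ("stamping_jig","soap_stamp","dropper_bottle","soap_bar_a"): print(q,[(np.round(d["bbox"]).tolist(),round(d["conf"],2)) for d in manip.recognise("wrist",q)][:4])
cv2.imwrite("pics/w1b.png",cv2.resize(im,(800,600),interpolation=cv2.INTER_CUBIC))
E
```

```text
clock: 1.8
position: [0.4355, 0.3073, 0.2506]
ee_rot: [0.139, 0.99, -0.0, 0.001]
ft_force: [0.6, 1.3, 0.1]
grip_width: 0.998
pos [0.4335 0.3099 0.2505] jaw yaw 1.295 tilt [ 0.  0. -1.] t 1.85 grip 1.003
 world d mm [ 36.5 -39.9  -0.5] frac tool [-0.306 -0.19   0.003]
stamping_jig [([144.0, 260.0, 284.0, 354.0], 0.87), ([60.0, 364.0, 88.0, 384.0], 0.7)]
soap_stamp [([102.0, 183.0, 145.0, 222.0], 0.68)]
dropper_bottle [([231.0, 90.0, 262.0, 124.0], 0.6)]
soap_bar_a [([0.0, 204.0, 60.0, 268.0], 0.92)]
```

View pics/w1b.png

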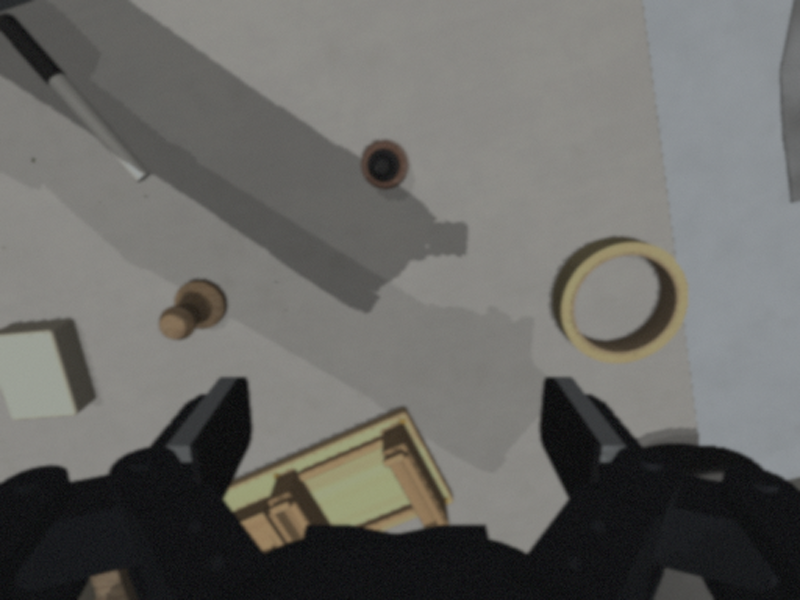

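The wrist view shows the bottle at (384,165), the stamp foot at (207,302), the corner of the jig base at (405,410), and bar 1 at the left edge. Image down is away from the robot.

Run:
```python
from h import *
im,i=load("w1"); A=lambda l:np.array(l)/1.5625
print("bottle body",p2w(i,A([[384,165]]),.061),"bulb",p2w(i,A([[383,163]]),.098))
print("stamp knob",p2w(i,A([[176,323]]),.06),"foot top",p2w(i,A([[204,302]]),.024))
c=p2w(i,A([[405,410],[228,490],[452,495]]),.014); print(c,"ledge dir",np.degrees(np.arctan2(*(c[0]-c[1])[::-1])),"left dir",np.degrees(np.arctan2(*(c[2]-c[0])[::-1])),np.linalg.norm(c[2]-c[0]))
print("TCP pix",w2p(i,[manip.get_obs()["position"]])*1.5625)
x=p2w(i,A([[384,165]]),.061)[0]; to([x[0],x[1],.12],yaw=1.295)
```

```text
bottle body [[0.3735 0.3186]] bulb [[0.3715 0.3195]]
stamp knob [[0.4338 0.1542]] foot top [[0.432  0.1609]]
[[0.5655 0.279 ]
 [0.5979 0.1111]
 [0.6562 0.2958]] ledge dir 100.92112386699753 left dir 10.511241980584968 0.09222933628565602
TCP pix [[407.4758 398.5332]]
pos [0.4313 0.3128 0.2503] jaw yaw 1.301 tilt [-0.  0. -1.] t 2.05 grip 0.996
 world d mm [ -57.8    5.8 -130.3] frac tool [ 0.382 -0.065  0.869]
 turn about tool z frac 0.003 world turn rad -0.006
```

```bash
python3 -m jog '[{"offset":[0.191,-0.033,0.25],"rotation":[0,0,0],"fingers":1},{"offset":[0.191,-0.033,0.25],"rotation":[0,0,0],"fingers":1},{"offset":[0,0,0.2],"rotation":[0,0,0],"fingers":1},{"offset":[0,0,0.3],"rotation":[0,0,0],"fingers":0.5},{"offset":[0,0,0.32],"rotation":[0,0,0],"fingers":0.3},{"offset":[0,0,0],"rotation":[0,0,0],"fingers":0.3},{"offset":[0,0,0],"rotation":[0,0,0],"fingers":-1},{"offset":[0,0,0],"rotation":[0,0,0],"fingers":-1}]' 40 && python3 -m jog '[{"offset":[0,0,0],"rotation":[0,0,0],"fingers":-1},{"offset":[0,0,0],"rotation":[0,0,0],"fingers":-1},{"offset":[0,0,-0.2],"rotation":[0,0,0],"fingers":-1},{"offset":[0,0,-0.4],"rotation":[0,0,0],"fingers":-1},{"offset":[0,0,-0.2],"rotation":[0,0,0],"fingers":-1}]' && python3 -c "
from h import *
to([.57,.13,.2],yaw=.19)"
```

```text
clock: 3.05
position: [0.3753, 0.3185, 0.0545]
ee_rot: [0.135, 0.991, 0.001, 0.001]
ft_force: [-1.4, 0.4, 3.6]
grip_width: 0.338
clock: 3.68
position: [0.3754, 0.3182, 0.1765]
ee_rot: [0.136, 0.991, 0.002, 0.001]
ft_force: [0.2, 0.9, -1.1]
grip_width: 0.335
pos [0.3754 0.3182 0.1765] jaw yaw 1.299 tilt [ 0.004  0.004 -1.   ] t 3.675 grip 0.335
 world d mm [ 194.6 -188.2   23.5] frac tool [-1.587 -0.859 -0.157]
 turn about tool z frac 0.554 world turn rad -1.109
```

```bash
python3 -m jog '[{"offset":[-0.345,-0.123,-0.03],"rotation":[0,0,0],"fingers":-1},{"offset":[-0.345,-0.123,-0.03],"rotation":[0,0,0],"fingers":-1},{"offset":[-0.345,-0.123,-0.03],"rotation":[0,0,0],"fingers":-1},{"offset":[-0.345,-0.123,-0.03],"rotation":[0,0,0],"fingers":-1},{"offset":[-0.345,-0.123,-0.03],"rotation":[0,0,0],"fingers":-1},{"offset":[0,0,0],"rotation":[0,0,0.09],"fingers":-1},{"offset":[0,0,0],"rotation":[0,0,0.09],"fingers":-1},{"offset":[0,0,0],"rotation":[0,0,0.09],"fingers":-1}]' && python3 -m jog '[{"offset":[0,0,0],"rotation":[0,0,0.09],"fingers":-1},{"offset":[0,0,0],"rotation":[0,0,0.09],"fingers":-1},{"offset":[0,0,0],"rotation":[0,0,0.09],"fingers":-1},{"offset":[0,0,0],"rotation":[0,0,0.014],"fingers":-1},{"offset":[0,0,0],"rotation":[0,0,0],"fingers":-1},{"offset":[0,0,0],"rotation":[0,0,0],"fingers":-1}]'
python3 - <<'E'
from h import *
im,i=snap("wrist","w2"); to([.647,.114,.2],yaw=.187)
cv2.imwrite("pics/w2b.png",cv2.resize(im,(800,600),interpolation=cv2.INTER_CUBIC))
E
```

```text
clock: 4.68
position: [0.5992, 0.159, 0.1959]
ee_rot: [0.398, 0.918, 0.001, 0.0]
ft_force: [-0.1, 0.4, -0.6]
grip_width: 0.339
clock: 5.42
position: [0.599, 0.159, 0.195]
ee_rot: [0.636, 0.772, 0.0, -0.0]
ft_force: [1.0, 0.2, -0.4]
grip_width: 0.335
pos [0.599 0.159 0.195] jaw yaw 0.193 tilt [ 0.  0. -1.] t 5.475 grip 0.339
 world d mm [ 48. -45.   5.] frac tool [-0.355  0.257 -0.034]
 turn about tool z frac 0.003 world turn rad -0.006
```

View pics/w2b.png

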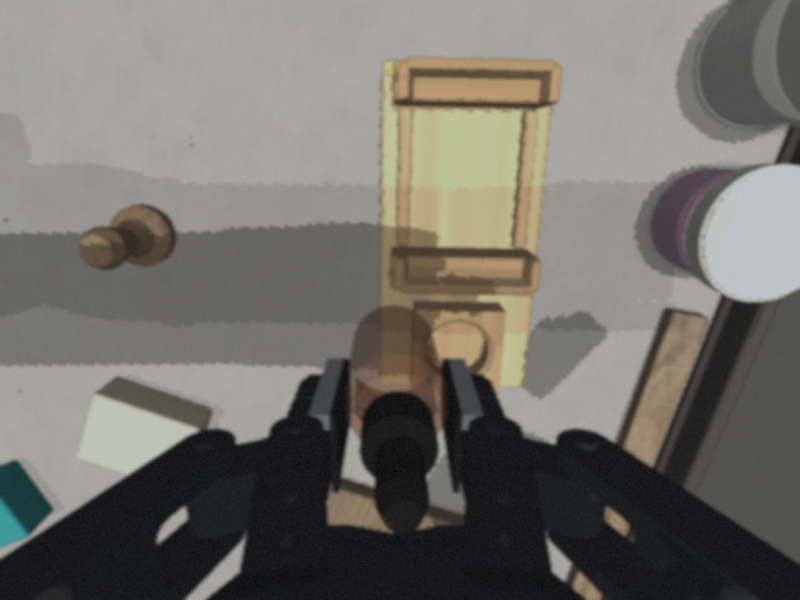

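Run:
```python
from h import *
from scipy.optimize import least_squares
im,i=load("w2"); A=lambda l:np.array(l)/1.5625
px=[[384,62],[381,385],[522,386],[457,346],[411,107],[410,248]]
mod=np.array([[-50,72,14],[-50,-133,14],[50,-133,14],[0,-105,34],[-32,41,22],[-32,-41,22]])/1e3
def f(p,full=False):
    c,s=np.cos(p[2]),np.sin(p[2]); W=mod.copy(); W[:,0]=p[0]+c*mod[:,0]-s*mod[:,1]; W[:,1]=p[1]+s*mod[:,0]+c*mod[:,1]
    return W if full else (w2p(i,W)-A(px)).ravel()
r=least_squares(f,[.628,.217,.187],loss="soft_l1"); p=r.x; print(p); print(f(p).reshape(-1,2)); W=f(p,True); print(W)
print("well direct",p2w(i,A([[457,346]]),.034))
print("stamp knob",p2w(i,A([[101,248]]),.058),"foot",p2w(i,A([[143,236]]),.018))
# left/right cheek symmetric check: cheek inner at ledge; overlay
im2=cv2.resize(im,(800,600))
for P in [[-32.5,52.5,46],[32.5,52.5,46],[32.5,-52.5,46],[-32.5,-52.5,46],[-35.5,55.5,56],[35.5,55.5,56],[35.5,-55.5,56],[-35.5,-55.5,56]]:
    c,s=np.cos(p[2]),np.sin(p[2]);P=np.array(P)/1e3;print((w2p(i,[[p[0]+c*P[0]-s*P[1],p[1]+s*P[0]+c*P[1],P[2]]])*1.5625).round(0))
to([W[3,0],W[3,1],.12],yaw=p[2])
print(p2w(i,A([[143,425]]),.03))
```

```text
[0.6296 0.2193 0.1702]
[[-0.7336 -7.7778]
 [-1.9508 -2.1628]
 [ 1.8229 -0.7988]
 [ 0.3034  7.0775]
 [ 1.6112  0.834 ]
 [-0.6545  2.1234]]
[[0.5682 0.2818 0.014 ]
 [0.6029 0.0798 0.014 ]
 [0.7014 0.0967 0.014 ]
 [0.6474 0.1158 0.034 ]
 [0.5912 0.2543 0.022 ]
 [0.605  0.1735 0.022 ]]
well direct [[0.6454 0.123 ]]
stamp knob [[0.4404 0.1504]] foot [[0.4431 0.1507]]
[[415.  80.]]
[[542.  84.]]
[[522. 282.]]
[[409. 279.]]
[[410.  71.]]
[[555.  75.]]
[[532. 292.]]
[[403. 289.]]
pos [0.599 0.159 0.195] jaw yaw 0.193 tilt [ 0.  0. -1.] t 5.475 grip 0.339
 world d mm [ 48.4 -43.1 -75. ] frac tool [-0.344  0.262  0.5  ]
 turn about tool z frac 0.011 world turn rad -0.023
[[0.4551 0.0267]]
```

Run:
```python
from h import *
from scipy.optimize import least_squares
im,i=load("w2")
cv2.imwrite("pics/w2c.png",cv2.resize(im[30:255,230:365],(480,800)[::1] if 0 else (360,600),interpolation=cv2.INTER_CUBIC))
px=np.array([[384,62],[381,385],[522,386],[457,346],[411,107],[410,248],[413,310],[505,310]])/1.5625
mod=np.array([[-50,72,14],[-50,-133,14],[50,-133,14],[0,-105,34],[-32,41,14],[-32,-41,14],[-28,-77,34],[28,-77,34]])/1e3
def f(p):
    m=mod.copy(); m[:3,1]+=p[3]
    c,s=np.cos(p[2]),np.sin(p[2]); W=m.copy(); W[:,0]=p[0]+c*m[:,0]-s*m[:,1]; W[:,1]=p[1]+s*m[:,0]+c*m[:,1]
    return (w2p(i,W)-px).ravel()
r=least_squares(f,[.628,.217,.187,0]); p=r.x; print(p); print(f(p).reshape(-1,2))
```

```text
[ 0.6286  0.2221  0.1769 -0.0068]
[[-1.9245 -2.4716]
 [-1.6437  1.4909]
 [ 1.8503  2.2764]
 [ 0.6339  4.3446]
 [ 0.4892 -1.6134]
 [-1.068  -2.1907]
 [ 0.8464 -0.4096]
 [ 0.9478  0.5298]]
```

View pics/w2c.png

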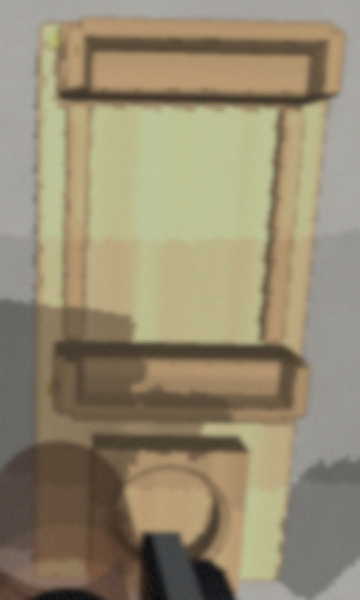

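The crop gives pocket corners, the well and the block edges consistent with the jig at about (0.6286, 0.2221), yaw 0.177. That puts the well at about (0.6465, 0.120). I move over it and check before inserting.

```bash
python3 -m jog '[{"offset":[-0.162,0.130,0],"rotation":[0,0,0.004],"fingers":-1},{"offset":[-0.162,0.130,0],"rotation":[0,0,0.004],"fingers":-1},{"offset":[0,0,0.3],"rotation":[0,0,0],"fingers":-1},{"offset":[0,0,0.28],"rotation":[0,0,0],"fingers":-1},{"offset":[0,0,0],"rotation":[0,0,0],"fingers":-1},{"offset":[0,0,0],"rotation":[0,0,0],"fingers":-1}]'
python3 - <<'E'
from h import *
to([.6468,.1188,.070],yaw=.177)
im,i=snap("wrist","w3"); s,si=snap("side","d3")
a=cv2.resize(im[60:330,130:390],(520,540),interpolation=cv2.INTER_CUBIC); b=cv2.resize(s[110:200,260:330],(280,360),interpolation=cv2.INTER_CUBIC)
o=np.zeros((540,800,3),np.uint8); o[:,:520]=a; o[:360,520:]=b; cv2.imwrite("pics/w3b.png",o)
print(w2p(i,[[.6465,.120,.034]]),w2p(i,[[.6465,.12,.053]]))
E
```

```text
clock: 6.22
position: [0.6472, 0.1185, 0.1096]
ee_rot: [0.642, 0.766, 0.001, 0.001]
ft_force: [-0.9, 0.3, -0.1]
grip_width: 0.339
pos [0.6472 0.1185 0.1096] jaw yaw 0.175 tilt [ 0.002  0.    -1.   ] t 6.225 grip 0.339
 world d mm [ -0.4   0.3 -39.6] frac tool [ 0.003 -0.003  0.264]
 turn about tool z frac -0.001 world turn rad 0.002
[[251.5918 206.5047]] [[251.5106 217.0046]]
```

View pics/w3b.png

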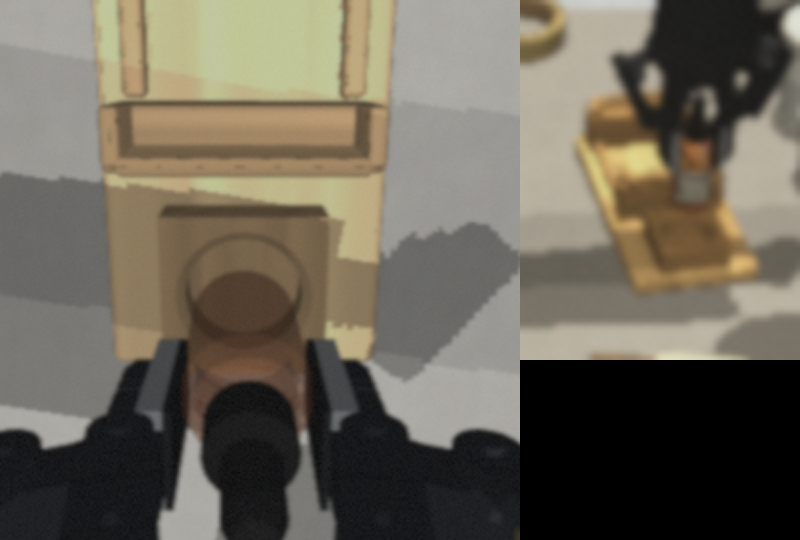

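The bottle's foot lines up with the hole: hole centre at crop (241,293) and foot centre at about (244,320), both where predicted. Inserting now.

```bash
python3 -m jog '[{"offset":[0,-0.003,0.12],"rotation":[0,0,0],"fingers":-1},{"offset":[0,0,0.12],"rotation":[0,0,0],"fingers":-1},{"offset":[0,0,0],"rotation":[0,0,0],"fingers":-1},{"offset":[0,0,0.015],"rotation":[0,0,0],"fingers":-1},{"offset":[0,0,0],"rotation":[0,0,0],"fingers":-1}]'
```

```text
clock: 6.95
position: [0.6456, 0.1183, 0.0694]
ee_rot: [0.643, 0.766, -0.0, -0.0]
ft_force: [-2.6, -0.7, 4.1]
grip_width: 0.337
```

```bash
python3 -m jog '[{"offset":[0,0,0],"rotation":[0,0,0],"fingers":-0.1},{"offset":[0,0,0],"rotation":[0,0,0],"fingers":0},{"offset":[0,0,0],"rotation":[0,0,0],"fingers":0},{"offset":[0,0,-0.2],"rotation":[0,0,0],"fingers":0},{"offset":[0,0,-0.4],"rotation":[0,0,0],"fingers":0},{"offset":[0,0,-0.4],"rotation":[0,0,0],"fingers":0},{"offset":[0,0,-0.2],"rotation":[0,0,0],"fingers":1}]'
python3 - <<'E'
from h import *
im,i=snap("wrist","w4")
E
python3 -m jog '[{"offset":[-0.17,-0.36,0],"rotation":[0,0,0],"fingers":1},{"offset":[-0.17,-0.36,0],"rotation":[0,0,0],"fingers":1},{"offset":[-0.17,-0.36,0],"rotation":[0,0,0],"fingers":1},{"offset":[-0.17,-0.36,0],"rotation":[0,0,0],"fingers":1},{"offset":[0,0,0],"rotation":[0,0,0],"fingers":1},{"offset":[0,0,0],"rotation":[0,0,0],"fingers":1}]'
python3 - <<'E'
from h import *
a,_=load("w4"); b,i=snap("wrist","w5"); to([.45,0,.25])
o=np.hstack([cv2.resize(a,(400,300)),cv2.resize(b,(400,300))]); o=np.vstack([cv2.resize(b[:225],(800,352),interpolation=cv2.INTER_CUBIC), cv2.resize(a[:160,130:390],(400,246),interpolation=cv2.INTER_CUBIC).repeat(1,0) @ np.eye(3) if 0 else np.hstack([cv2.resize(a[60:300,130:390],(268,248),interpolation=cv2.INTER_CUBIC),np.zeros((248,532,3),np.uint8)])])
cv2.imwrite("pics/w5b.png",o)
E
```

```text
clock: 7.82
position: [0.6468, 0.1182, 0.2534]
ee_rot: [0.643, 0.766, 0.002, 0.001]
ft_force: [-0.3, -0.5, -0.8]
grip_width: 0.696
clock: 8.62
position: [0.4512, -0.0193, 0.2498]
ee_rot: [0.643, 0.766, 0.001, 0.0]
ft_force: [0.4, -0.2, -0.5]
grip_width: 0.996
pos [ 0.4515 -0.019   0.2496] jaw yaw 0.176 tilt [ 0.001  0.    -1.   ] t 8.675 grip 0.998
 world d mm [-1.5 19.   0.4] frac tool [ 0.127  0.013 -0.002]
```

View pics/w5b.png

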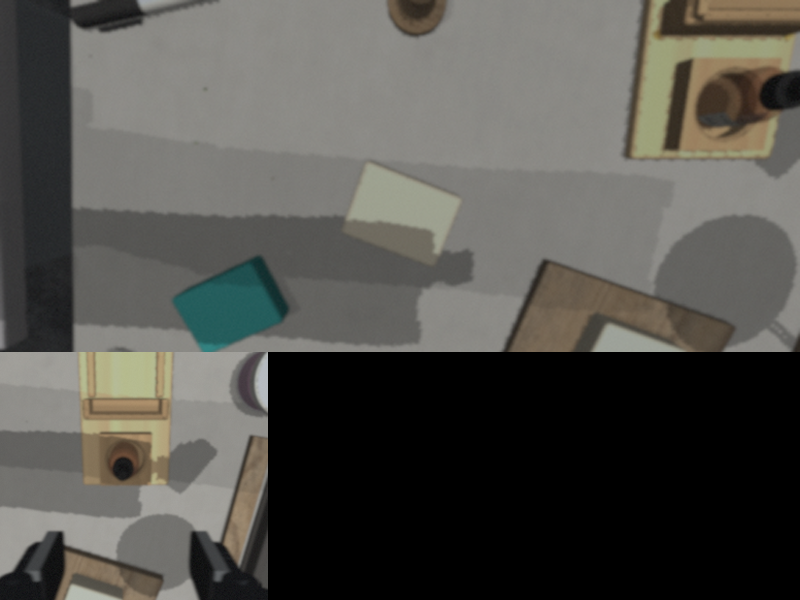

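The bottle stands in the well. The bar's top corners are at (368,162), (461,197), (435,265) and (343,231), with the board corner at (545,261).

Run:
```python
from h import *
im,i=load("w5")
c=p2w(i,np.array([[368,162],[461,197],[435,265],[343,231]])/1.5625,.03); print(c, np.linalg.norm(c-np.roll(c,-1,0),axis=1)); m=c.mean(0)
e=c[1]-c[0]+c[2]-c[3]; yl=np.arctan2(e[1],e[0]); print("centre",m,"long yaw",yl,"short",yl+np.pi/2)
to([m[0],m[1],.03],yaw=yl+np.pi/2); print(manip.get_obs()["joint_pos"])
print("board corner",p2w(i,np.array([[545,261],[734,325]])/1.5625,.016))
```

```text
[[ 0.4223  0.0415]
 [ 0.4889  0.0297]
 [ 0.4807 -0.0203]
 [ 0.4125 -0.0076]] [0.0676 0.0506 0.0693 0.0501]
centre [0.4511 0.0108] long yaw -0.17939902339127584 short 1.3913973034036207
pos [ 0.4515 -0.019   0.2496] jaw yaw 0.176 tilt [ 0.001  0.    -1.   ] t 8.675 grip 0.998
 world d mm [  -0.4   29.9 -219.6] frac tool [0.196 0.032 1.464]
 turn about tool z frac -0.608 world turn rad 1.216
[-0.6905 -0.1005  0.6023  1.9215  0.0589  1.3029  0.0695]
board corner [[ 0.5621 -0.006 ]
 [ 0.7186 -0.0295]]
```

```bash
python3 -m jog '[{"offset":[0.196,0.032,0],"rotation":[0,0,0],"fingers":1},{"offset":[0,0,0.1],"rotation":[0,0,-0.09],"fingers":1},{"offset":[0,0,0.1],"rotation":[0,0,-0.09],"fingers":1},{"offset":[0,0,0.1],"rotation":[0,0,-0.09],"fingers":1},{"offset":[0,0,0.1],"rotation":[0,0,-0.09],"fingers":1},{"offset":[0,0,0.1],"rotation":[0,0,-0.09],"fingers":1},{"offset":[0,0,0.1],"rotation":[0,0,-0.09],"fingers":1},{"offset":[0,0,0.1],"rotation":[0,0,-0.068],"fingers":1}]' && python3 -m jog '[{"offset":[0,0,0.2],"rotation":[0,0,0],"fingers":1},{"offset":[0,0,0],"rotation":[0,0,0],"fingers":1},{"offset":[0,0,0],"rotation":[0,0,0],"fingers":1}]' && python3 -c "
from h import *
to([.4511,.0108,.027],yaw=1.391)
im,i=snap('wrist','w6'); cv2.imwrite('pics/w6b.png',im); print(w2p(i,[[.4511,.0108,.03]]))"
```

```text
clock: 9.68
position: [0.4512, 0.0107, 0.1436]
ee_rot: [0.087, 0.996, -0.001, -0.0]
ft_force: [-0.1, 0.5, -0.4]
grip_width: 0.996
clock: 10.05
position: [0.4512, 0.0103, 0.1151]
ee_rot: [0.09, 0.996, -0.0, 0.0]
ft_force: [1.1, -0.7, 1.0]
grip_width: 0.999
pos [0.4512 0.0103 0.1151] jaw yaw 1.391 tilt [ 0.    -0.001 -1.   ] t 10.05 grip 0.999
 world d mm [ -0.1   0.5 -88.1] frac tool [0.002 0.004 0.587]
 turn about tool z frac 0.0 world turn rad -0.0
[[252.6842 202.8643]]
```

View pics/w6b.png

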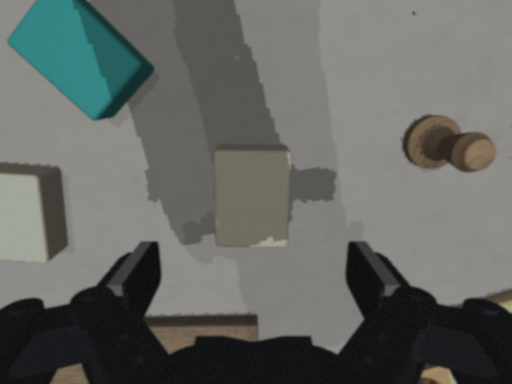

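```bash
python3 -m jog '[{"offset":[0.015,0.003,0.2],"rotation":[0,0,0],"fingers":1},{"offset":[0,0,0.2],"rotation":[0,0,0],"fingers":0.7},{"offset":[0,0,0.187],"rotation":[0,0,0],"fingers":0.6},{"offset":[0,0,0],"rotation":[0,0,0],"fingers":0.5},{"offset":[0,0,0],"rotation":[0,0,0],"fingers":-1},{"offset":[0,0,0],"rotation":[0,0,0],"fingers":-1},{"offset":[0,0,0],"rotation":[0,0,0],"fingers":-1},{"offset":[0,0,0],"rotation":[0,0,0],"fingers":-1}]' 40 && python3 -m jog '[{"offset":[0,0,-0.2],"rotation":[0,0,0],"fingers":-1},{"offset":[0,0,-0.4],"rotation":[0,0,0],"fingers":-1},{"offset":[0,0,-0.4],"rotation":[0,0,0],"fingers":-1},{"offset":[0,0,-0.15],"rotation":[0,0,0],"fingers":-1},{"offset":[0,0,0],"rotation":[0,0,0],"fingers":-1}]' && python3 -c "
from h import *
to([.6286,.2221,.2],yaw=.177)
im,i=load('w6'); c=p2w(i,[[217,150],[290,150],[290,246],[217,246]],.03); print(c,c.mean(0))
im,i=snap('wrist','w7'); cv2.imwrite('pics/w7.png',im)"
```

```text
clock: 11.1
position: [0.4494, 0.0113, 0.0278]
ee_rot: [0.09, 0.996, 0.001, 0.001]
ft_force: [-1.3, -0.3, 7.8]
grip_width: 0.617
clock: 11.72
position: [0.4494, 0.0112, 0.201]
ee_rot: [0.09, 0.996, 0.001, 0.002]
ft_force: [0.1, 0.0, -1.3]
grip_width: 0.615
pos [0.4494 0.0112 0.201 ] jaw yaw 1.391 tilt [ 0.004  0.002 -1.   ] t 11.725 grip 0.615
 world d mm [179.2 210.9  -1. ] frac tool [-0.924  1.597  0.015]
 turn about tool z frac 0.607 world turn rad -1.214
[[ 0.4104 -0.0059]
 [ 0.419   0.0418]
 [ 0.4885  0.0316]
 [ 0.4791 -0.0207]] [0.4493 0.0117]
```

```bash
python3 -m jog '[{"offset":[-0.185,0.319,0],"rotation":[0,0,0],"fingers":-1},{"offset":[-0.185,0.319,0],"rotation":[0,0,0],"fingers":-1},{"offset":[-0.185,0.319,0],"rotation":[0,0,0],"fingers":-1},{"offset":[-0.185,0.319,0],"rotation":[0,0,0],"fingers":-1},{"offset":[-0.185,0.319,0],"rotation":[0,0,0],"fingers":-1},{"offset":[0,0,0],"rotation":[0,0,0.09],"fingers":-1},{"offset":[0,0,0],"rotation":[0,0,0.09],"fingers":-1},{"offset":[0,0,0],"rotation":[0,0,0.09],"fingers":-1}]' && python3 -m jog '[{"offset":[0,0,0],"rotation":[0,0,0.09],"fingers":-1},{"offset":[0,0,0],"rotation":[0,0,0.09],"fingers":-1},{"offset":[0,0,0],"rotation":[0,0,0.09],"fingers":-1},{"offset":[0,0,0],"rotation":[0,0,0.067],"fingers":-1},{"offset":[0,0,0.15],"rotation":[0,0,0],"fingers":-1},{"offset":[0,0,0.15],"rotation":[0,0,0],"fingers":-1},{"offset":[0,0,0],"rotation":[0,0,0],"fingers":-1},{"offset":[0,0,0],"rotation":[0,0,0],"fingers":-1}]'
python3 - <<'E'
from h import *
to([.6286,.2221,.043],yaw=.177)
im,i=snap("wrist","w8")
cv2.imwrite("pics/w8b.png",cv2.resize(im,(800,600),interpolation=cv2.INTER_CUBIC))
p=[.6286,.2221,.177]; c,s=np.cos(p[2]),np.sin(p[2])
for P in [[-50,65,14],[-28,-77,34],[28,-77,34],[32,-41,14],[-35.5,55.5,56],[35.5,55.5,56],[0,-105,34],[-32,41,14],[32,41,14]]:
    Q=np.array(P)/1e3;print(P,(w2p(i,[[p[0]+c*Q[0]-s*Q[1],p[1]+s*Q[0]+c*Q[1],Q[2]]])*1.5625).round(0))
E
```

```text
clock: 12.78
position: [0.6271, 0.221, 0.1966]
ee_rot: [0.355, 0.935, -0.001, -0.001]
ft_force: [-0.7, -0.6, 0.0]
grip_width: 0.615
clock: 13.78
position: [0.6278, 0.2213, 0.154]
ee_rot: [0.642, 0.767, -0.0, 0.0]
ft_force: [-0.1, -0.3, -0.7]
grip_width: 0.618
pos [0.6278 0.2213 0.154 ] jaw yaw 0.177 tilt [-0.    -0.001 -1.   ] t 13.775 grip 0.618
 world d mm [   0.8    0.8 -111. ] frac tool [0.005 0.006 0.74 ]
 turn about tool z frac -0.0 world turn rad 0.0
[-50, 65, 14] [[300. 163.]]
[-28, -77, 34] [[346. 427.]]
[28, -77, 34] [[447. 427.]]
[32, -41, 14] [[452. 353.]]
[-35.5, 55.5, 56] [[316. 188.]]
[35.5, 55.5, 56] [[477. 188.]]
[0, -105, 34] [[396. 470.]]
[-32, 41, 14] [[336. 210.]]
[32, 41, 14] [[457. 210.]]
```

View pics/w8b.png

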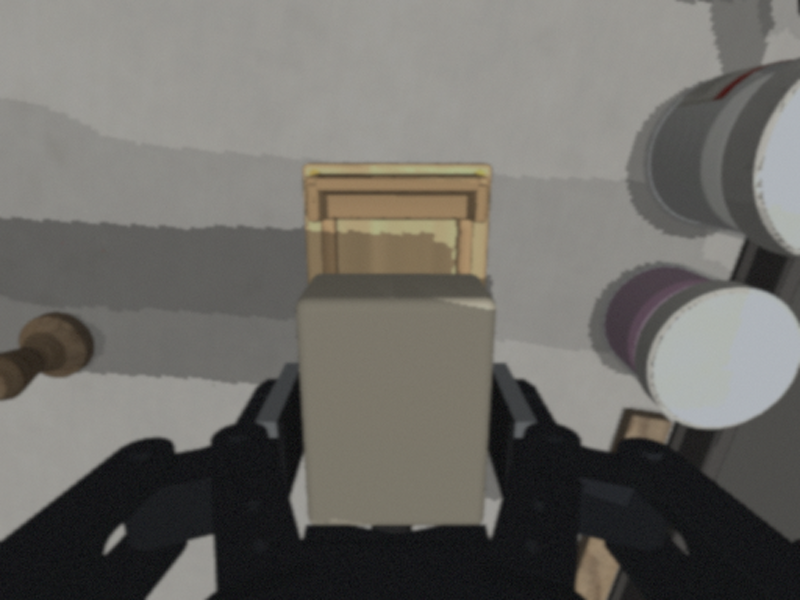

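Run:
```python
from h import *
from scipy.optimize import least_squares
im,i=load("w8")
px=np.array([[304,166],[492,166],[325,219],[470,219],[325,194],[469,194]])/1.5625
mod=np.array([[-50,65,14],[50,65,14],[-32.5,41,46],[32.5,41,46],[-32.5,52.5,46],[32.5,52.5,46]])/1e3
def f(p):
    m=mod.copy()
    c,s=np.cos(p[2]),np.sin(p[2]); W=m.copy(); W[:,0]=p[0]+c*m[:,0]-s*m[:,1]; W[:,1]=p[1]+s*m[:,0]+c*m[:,1]
    return (w2p(i,W)-px).ravel()
print(f([.6286,.2221,.177]).reshape(-1,2))
r=least_squares(f,[.6286,.2221,.177]); p=r.x; print(p); print(f(p).reshape(-1,2))
g=least_squares(lambda q:f([q[0],q[1],.177]),[.6286,.2221]); print(g.x)
to([g.x[0],g.x[1],.043],yaw=.177)
# bar bottom outline visible: bottom face z = TCPz-.027
c=p2w(i,np.array([[300,303],[494,303]])/1.5625,.154-.0275);print(c,np.linalg.norm(c[0]-c[1]),c.mean(0))
```

```text
[[-2.7603 -1.6663]
 [ 0.8716 -1.6938]
 [ 1.3561 -0.4442]
 [-2.4867 -0.4564]
 [ 0.7268 -0.456 ]
 [-1.1986 -0.4718]]
[0.6291 0.2216 0.1761]
[[-2.1776 -0.9351]
 [ 1.3697 -0.8521]
 [ 1.9597  0.3592]
 [-1.9502  0.4239]
 [ 1.3532  0.3706]
 [-0.6411  0.4339]]
[0.6291 0.2216]
pos [0.6281 0.2213 0.1545] jaw yaw 0.177 tilt [ 0.001 -0.    -1.   ] t 13.825 grip 0.618
 world d mm [   1.1    0.2 -111.5] frac tool [0.001 0.007 0.744]
 turn about tool z frac -0.0 world turn rad 0.0
[[0.5937 0.241 ]
 [0.6547 0.2519]] 0.06203367084684044 [0.6242 0.2464]
```

```bash
python3 -m jog '[{"offset":[0,0.007,0.25],"rotation":[0,0,0],"fingers":-1},{"offset":[0,0,0.25],"rotation":[0,0,0],"fingers":-1},{"offset":[0,0,0.15],"rotation":[0,0,0],"fingers":-1},{"offset":[0,0,0.07],"rotation":[0,0,0],"fingers":-1},{"offset":[0,0,0.013],"rotation":[0,0,0],"fingers":-1},{"offset":[0,0,0],"rotation":[0,0,0],"fingers":-1},{"offset":[0,0,0],"rotation":[0,0,0],"fingers":-1}]'
```

```text
clock: 14.7
position: [0.6293, 0.2219, 0.0451]
ee_rot: [0.642, 0.767, 0.001, 0.0]
ft_force: [0.2, 0.5, -0.9]
grip_width: 0.615
```

```bash
python3 -m jog '[{"offset":[0,0,0.018],"rotation":[0,0,0],"fingers":-1},{"offset":[0,0,0],"rotation":[0,0,0],"fingers":-1},{"offset":[0,0,0],"rotation":[0,0,0],"fingers":0.45},{"offset":[0,0,0],"rotation":[0,0,0],"fingers":0.6},{"offset":[0,0,0],"rotation":[0,0,0],"fingers":0.6},{"offset":[0,0,-0.15],"rotation":[0,0,0],"fingers":0.6},{"offset":[0,0,-0.4],"rotation":[0,0,0],"fingers":0.6},{"offset":[0,0,-0.4],"rotation":[0,0,0],"fingers":0.6}]' && python3 -m jog '[{"offset":[0,0,-0.35],"rotation":[0,0,0],"fingers":1},{"offset":[0,0,0],"rotation":[0,0,0],"fingers":1},{"offset":[0,0,0],"rotation":[0,0,0],"fingers":1}]'
python3 - <<'E'
from h import *
to([.40,-.25,.25],yaw=.177)
im,i=snap("wrist","w9")
p=[.6291,.2216,.176]; c,s=np.cos(p[2]),np.sin(p[2])
out=cv2.resize(im,(800,600),interpolation=cv2.INTER_CUBIC)[:,:]
for P in [[-34.5,25.5,44],[34.5,25.5,44],[34.5,-25.5,44],[-34.5,-25.5,44]]:
    a=np.array(P)/1e3; Q=np.array([-a[1],a[0],a[2]])
    u=(w2p(i,[[p[0]+c*Q[0]-s*Q[1],p[1]+s*Q[0]+c*Q[1],Q[2]]])*1.5625)[0]; print(P,u.round(0)); cv2.circle(out,tuple(int(v) for v in u),3,(0,0,255),1)
cv2.imwrite("pics/w9b.png",out[:,150:650])
E
```

```text
clock: 15.7
position: [0.6287, 0.2214, 0.187]
ee_rot: [0.642, 0.767, 0.0, 0.0]
ft_force: [0.5, 0.3, -0.4]
grip_width: 0.797
clock: 16.08
position: [0.6286, 0.2216, 0.237]
ee_rot: [0.642, 0.767, 0.0, -0.0]
ft_force: [1.1, -0.7, -1.4]
grip_width: 1.002
pos [0.6286 0.2216 0.237 ] jaw yaw 0.177 tilt [ 0.     0.001 -1.   ] t 16.075 grip 1.002
 world d mm [-228.6 -471.6   13. ] frac tool [-2.827 -2.053 -0.089]
 turn about tool z frac -0.0 world turn rad 0.0
[-34.5, 25.5, 44] [358. 315.]
[34.5, 25.5, 44] [355. 212.]
[34.5, -25.5, 44] [435. 212.]
[-34.5, -25.5, 44] [433. 315.]
```

View pics/w9b.png

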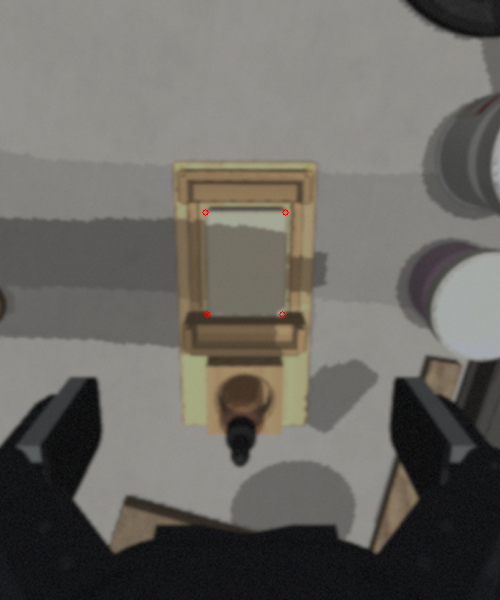

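The bar sits in the pocket as predicted, with its corners on the red markers, and the bottle stands in the well. Next is the guide.

```bash
python3 -m jog '[{"offset":[-0.317,-0.205,-0.01],"rotation":[0,0,0],"fingers":1},{"offset":[-0.317,-0.205,-0.01],"rotation":[0,0,0],"fingers":1},{"offset":[-0.317,-0.205,-0.01],"rotation":[0,0,0],"fingers":1},{"offset":[-0.317,-0.205,-0.01],"rotation":[0,0,0],"fingers":1},{"offset":[-0.317,-0.205,-0.01],"rotation":[0,0,0],"fingers":1},{"offset":[-0.317,-0.205,-0.01],"rotation":[0,0,0],"fingers":1},{"offset":[-0.317,-0.205,-0.01],"rotation":[0,0,0],"fingers":1},{"offset":[-0.317,-0.205,-0.01],"rotation":[0,0,0],"fingers":1}]' && python3 -m jog '[{"offset":[-0.317,-0.205,-0.01],"rotation":[0,0,0],"fingers":1},{"offset":[-0.317,-0.205,-0.01],"rotation":[0,0,0],"fingers":1},{"offset":[0,0,0],"rotation":[0,0,0],"fingers":1},{"offset":[0,0,0],"rotation":[0,0,0],"fingers":1}]'
python3 - <<'E'
from h import *
to([.396,-.309,.25],yaw=.177)
im,i=snap("wrist","w10")
cv2.imwrite("pics/w10b.png",cv2.resize(im,(800,600),interpolation=cv2.INTER_CUBIC))
E
```

```text
clock: 17.12
position: [0.4521, -0.1973, 0.2476]
ee_rot: [0.642, 0.767, -0.0, -0.001]
ft_force: [1.2, -0.3, 0.3]
grip_width: 1.002
clock: 17.62
position: [0.4095, -0.3, 0.2506]
ee_rot: [0.642, 0.767, -0.0, -0.001]
ft_force: [0.6, 0.7, 0.8]
grip_width: 0.997
pos [ 0.4095 -0.3     0.2506] jaw yaw 0.177 tilt [-0.001  0.    -1.   ] t 17.625 grip 0.997
 world d mm [-13.5  -9.   -0.6] frac tool [-0.043 -0.099  0.004]
 turn about tool z frac -0.0 world turn rad 0.0
```

View pics/w10b.png

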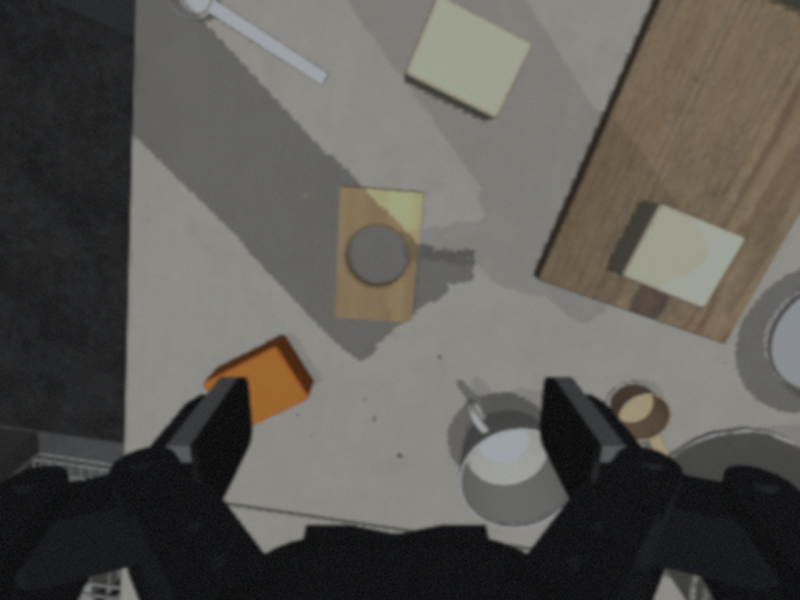

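The picture shows the guide's top corners at (341,188), (424,192), (412,321) and (335,318) with the hole at (378,254). The second bar has corners (437,0), (530,42), (493,116) and (406,75), and row bar 2 is at about (683,256).

Run:
```python
from h import *
im,i=load("w10")
def quad(n,px,z):
    c=p2w(i,np.array(px)/1.5625,z); m=c.mean(0); e1=c[1]-c[0]+c[2]-c[3]; e2=c[2]-c[1]+c[3]-c[0]
    print(n,"c",m,"e01",np.linalg.norm(e1)/2,np.arctan2(e1[1],e1[0]),"e12",np.linalg.norm(e2)/2,np.arctan2(e2[1],e2[0])); return m,np.arctan2(e1[1],e1[0])
g,gy=quad("guide",[[341,188],[424,192],[412,321],[335,318]],.012)
print("hole",p2w(i,np.array([[378,254]])/1.5625,.012), "hole bottom vis")
quad("barR",[[437,0],[530,42],[493,116],[406,75]],.03)
quad("row2",[[660,205],[744,238],[706,306],[623,273]],.044)
b=p2w(i,np.array([[537,276],[724,341],[655,0]])/1.5625,.016); print("board",b,np.arctan2(*(b[1]-b[0])[::-1]))
print("cup ear",p2w(i,np.array([[470,400]])/1.5625,.03), "cup rim",p2w(i,np.array([[505,475]])/1.5625,.061))
to([g[0],g[1],.022],yaw=gy)
```

```text
guide c [ 0.3974 -0.3067] e01 0.05991930080558454 0.13298342174560465 e12 0.09912362419582031 -1.4720286752599443
hole [[ 0.3971 -0.3043]] hole bottom vis
barR c [ 0.4318 -0.1658] e01 0.06318643902632684 -0.21641901678501194 e12 0.047767403937796764 -1.8241674223792241
row2 c [ 0.6023 -0.2625] e01 0.0648328033449778 -0.1844290118247758 e12 0.05046466082667227 -1.753079343009093
board [[ 0.5171 -0.299 ]
 [ 0.6737 -0.3239]
 [ 0.545  -0.1079]] -0.1579593747198002
cup ear [[ 0.4866 -0.4017]] cup rim [[ 0.5176 -0.442 ]]
pos [ 0.4101 -0.2993  0.2508] jaw yaw 0.178 tilt [-0.001  0.001 -1.   ] t 17.675 grip 0.999
 world d mm [ -12.7   -7.4 -228.8] frac tool [-0.035 -0.09   1.525]
 turn about tool z frac 0.023 world turn rad -0.045
```

```bash
python3 -m jog '[{"offset":[-0.035,-0.088,0.1],"rotation":[0,0,0.033],"fingers":0.7},{"offset":[0,0,0.35],"rotation":[0,0,0],"fingers":0.7},{"offset":[0,0,0.35],"rotation":[0,0,0],"fingers":0.7},{"offset":[0,0,0.35],"rotation":[0,0,0],"fingers":0.7},{"offset":[0,0,0.25],"rotation":[0,0,0],"fingers":0.7},{"offset":[0,0,0.1],"rotation":[0,0,0],"fingers":0.7},{"offset":[0,0,0.05],"rotation":[0,0,0],"fingers":0.7},{"offset":[0,0,0],"rotation":[0,0,0],"fingers":0.7}]' 40 && python3 -c "
from h import *
to([.397,-.306,.016],yaw=.112)
im,i=snap('wrist','w11')"
```

```text
clock: 18.68
position: [0.3984, -0.3079, 0.0195]
ee_rot: [0.666, 0.746, 0.0, 0.0]
ft_force: [0.5, -0.7, 0.1]
grip_width: 0.846
pos [ 0.3984 -0.3079  0.0195] jaw yaw 0.112 tilt [ 0.001 -0.    -1.   ] t 18.675 grip 0.846
 world d mm [-1.4  1.9 -3.5] frac tool [ 0.014 -0.008  0.024]
 turn about tool z frac -0.0 world turn rad 0.0
```

```bash
python3 -m jog '[{"offset":[0.014,-0.008,0.022],"rotation":[0,0,0],"fingers":0.7},{"offset":[0,0,0],"rotation":[0,0,0],"fingers":0.7},{"offset":[0,0,0],"rotation":[0,0,0],"fingers":-1},{"offset":[0,0,0],"rotation":[0,0,0],"fingers":-1},{"offset":[0,0,0],"rotation":[0,0,0],"fingers":-1},{"offset":[0,0,0],"rotation":[0,0,0],"fingers":-1}]' 40 && python3 -c "
from h import *
to([.397,-.306,.016],yaw=.112)
im,i=snap('wrist','w12'); cv2.imwrite('pics/w12b.png',im[100:330,100:410])"
```

```text
clock: 19.48
position: [0.3965, -0.306, 0.016]
ee_rot: [0.667, 0.745, 0.0, 0.0]
ft_force: [-1.1, 1.5, 5.9]
grip_width: 0.692
pos [ 0.3965 -0.306   0.016 ] jaw yaw 0.111 tilt [ 0.001  0.001 -1.   ] t 19.475 grip 0.692
 world d mm [0.5 0.  0. ] frac tool [-0.     0.003 -0.   ]
 turn about tool z frac -0.001 world turn rad 0.001
```

View pics/w12b.png

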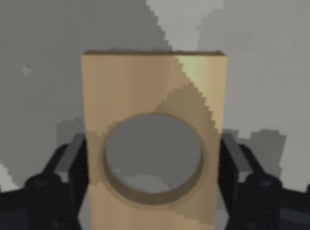

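```bash
python3 - <<'E'
from h import *
im,i=load("w12"); o=manip.get_obs()
M=R.from_quat(o["ee_rot"]).as_matrix()
e=p2w(i,[[183,154],[325,154],[254,213],[254,293],[254,253]],.012)
for q in e: print(q,(M.T@(np.r_[q,.016]-o["position"]))[:2]*1e3)
print(np.linalg.norm(e[0]-e[1]))
E
python3 -m jog '[{"offset":[0,0,-0.15],"rotation":[0,0,0],"fingers":-1},{"offset":[0,0,-0.4],"rotation":[0,0,0],"fingers":-1},{"offset":[0,0,-0.4],"rotation":[0,0,0],"fingers":-1},{"offset":[0,0,-0.25],"rotation":[0,0,0],"fingers":-1},{"offset":[0,0,0],"rotation":[0,0,0],"fingers":-1},{"offset":[0,0,0],"rotation":[0,0,0],"fingers":-1}]' && python3 -c "
from h import *
to([.6291,.2216,.12],yaw=.176)"
```

```text
[ 0.3631 -0.2596] [ 49.8413 -28.1067]
[ 0.4204 -0.2532] [49.8472 29.544 ]
[ 0.3946 -0.2818] [24.2933  0.7457]
[ 0.399  -0.3212] [-15.3398   0.7884]
[ 0.3967 -0.3007] [5.2651 0.7662]
0.05765072273171735
clock: 20.27
position: [0.3961, -0.3055, 0.1948]
ee_rot: [0.667, 0.745, 0.0, -0.0]
ft_force: [-0.3, 1.1, -0.4]
grip_width: 0.691
pos [ 0.3961 -0.3055  0.1948] jaw yaw 0.111 tilt [-0.     0.001 -1.   ] t 20.275 grip 0.691
 world d mm [233.  527.1 -74.8] frac tool [3.319 1.935 0.502]
 turn about tool z frac -0.032 world turn rad 0.065
```

```bash
python3 -m jog '[{"offset":[0.332,0.1935,0],"rotation":[0,0,0],"fingers":-1},{"offset":[0.332,0.1935,0],"rotation":[0,0,0],"fingers":-1},{"offset":[0.332,0.1935,0],"rotation":[0,0,0],"fingers":-1},{"offset":[0.332,0.1935,0],"rotation":[0,0,0],"fingers":-1},{"offset":[0.332,0.1935,0],"rotation":[0,0,0],"fingers":-1},{"offset":[0.332,0.1935,0],"rotation":[0,0,0],"fingers":-1},{"offset":[0.332,0.1935,0],"rotation":[0,0,0],"fingers":-1},{"offset":[0.332,0.1935,0],"rotation":[0,0,0],"fingers":-1}]' && python3 -m jog '[{"offset":[0.332,0.1935,0],"rotation":[0,0,0],"fingers":-1},{"offset":[0.332,0.1935,0],"rotation":[0,0,0],"fingers":-1},{"offset":[0,0,0],"rotation":[0,0,-0.0325],"fingers":-1},{"offset":[0,0,0.2],"rotation":[0,0,0],"fingers":-1},{"offset":[0,0,0.3],"rotation":[0,0,0],"fingers":-1},{"offset":[0,0,0.1],"rotation":[0,0,0],"fingers":-1},{"offset":[0,0,0],"rotation":[0,0,0],"fingers":-1},{"offset":[0,0,0],"rotation":[0,0,0],"fingers":-1}]'
python3 - <<'E'
from h import *
to([.6291,.2216,.062],yaw=.176)
im,i=snap("wrist","w13")
cv2.imwrite("pics/w13b.png",cv2.resize(im[60:350,110:400],(600,600),interpolation=cv2.INTER_CUBIC))
E
```

```text
clock: 21.28
position: [0.5828, 0.1171, 0.1934]
ee_rot: [0.667, 0.745, -0.001, -0.001]
ft_force: [1.3, -1.1, -0.2]
grip_width: 0.69
clock: 22.28
position: [0.6304, 0.221, 0.1069]
ee_rot: [0.642, 0.766, 0.001, 0.0]
ft_force: [-0.5, -0.2, -0.3]
grip_width: 0.684
pos [0.6304 0.221  0.1069] jaw yaw 0.176 tilt [ 0.002  0.001 -1.   ] t 22.275 grip 0.684
 world d mm [ -1.3   0.6 -44.9] frac tool [ 0.006 -0.008  0.299]
 turn about tool z frac -0.0 world turn rad 0.0
```

View pics/w13b.png

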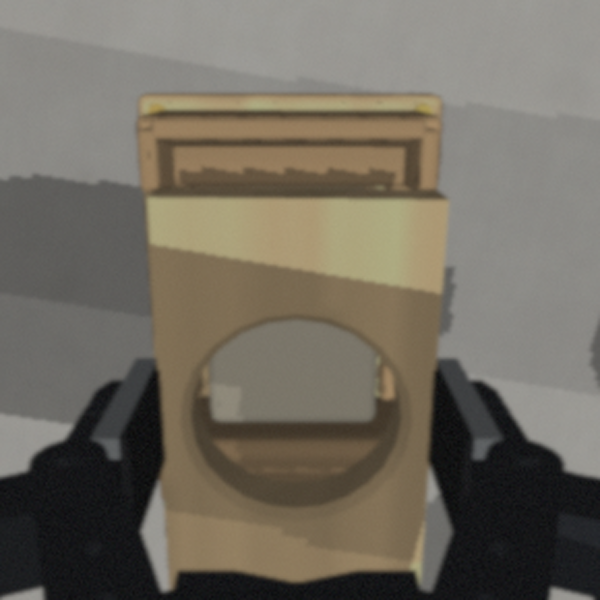

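The plate is about 1.9 mm too far back relative to the seat (its edge mid-column is 298 against 290 for the lip). I correct that and lower it.

```bash
python3 -m jog '[{"offset":[0.004,-0.013,0.05],"rotation":[0,0,0],"fingers":-1},{"offset":[0,0,0.1],"rotation":[0,0,0],"fingers":-1},{"offset":[0,0,0.08],"rotation":[0,0,0],"fingers":-1},{"offset":[0,0,0.04],"rotation":[0,0,0],"fingers":-1},{"offset":[0,0,0.02],"rotation":[0,0,0],"fingers":-1},{"offset":[0,0,0],"rotation":[0,0,0],"fingers":-1}]' && python3 -c "
from h import *
to([.6291,.2216,.062],yaw=.176)"
```

```text
clock: 23.08
position: [0.6277, 0.2212, 0.0623]
ee_rot: [0.642, 0.766, 0.0, 0.0]
ft_force: [-0.1, -0.1, -1.0]
grip_width: 0.689
pos [0.6277 0.2212 0.0623] jaw yaw 0.176 tilt [ 0.  0. -1.] t 23.075 grip 0.689
 world d mm [ 1.4  0.4 -0.3] frac tool [0.001 0.009 0.002]
 turn about tool z frac -0.0 world turn rad 0.0
```

Depth reached with no resistance. I release, rise, look, and go on toward the stamp.

```bash
python3 -m jog '[{"offset":[0,0,0.003],"rotation":[0,0,0],"fingers":0.45},{"offset":[0,0,0],"rotation":[0,0,0],"fingers":0.7},{"offset":[0,0,0],"rotation":[0,0,0],"fingers":0.7},{"offset":[0,0,-0.15],"rotation":[0,0,0],"fingers":0.7},{"offset":[0,0,-0.4],"rotation":[0,0,0],"fingers":0.7},{"offset":[0,0,-0.4],"rotation":[0,0,0],"fingers":0.7},{"offset":[0,0,-0.25],"rotation":[0,0,0],"fingers":0.7},{"offset":[0,0,0],"rotation":[0,0,0],"fingers":0.7}]' && python3 -m jog '[{"offset":[0,0,0],"rotation":[0,0,0],"fingers":0.7}]'
python3 - <<'E'
from h import *
to([.442,.150,.24],yaw=.176)
im,i=snap("wrist","w14")
cv2.imwrite("pics/w14b.png",cv2.resize(im[70:300],(800,360),interpolation=cv2.INTER_CUBIC))
p=[.6291,.2216,.176]; c,s=np.cos(p[2]),np.sin(p[2])
for P in [[-30,50,58],[30,50,58],[30,-50,58],[-30,-50,58],[0,0,58]]:
    Q=np.array(P)/1e3;print(P,((w2p(i,[[p[0]+c*Q[0]-s*Q[1],p[1]+s*Q[0]+c*Q[1],Q[2]]])-[0,70])*1.5625).round(0))
E
```

```text
clock: 24.08
position: [0.6291, 0.221, 0.2467]
ee_rot: [0.642, 0.766, 0.003, 0.001]
ft_force: [-0.5, 0.0, -1.1]
grip_width: 0.854
clock: 24.2
position: [0.6274, 0.2213, 0.2419]
ee_rot: [0.642, 0.766, 0.0, -0.0]
ft_force: [-0.3, -0.6, -0.8]
grip_width: 0.851
pos [0.6274 0.2213 0.2419] jaw yaw 0.176 tilt [ 0.  0. -1.] t 24.2 grip 0.851
 world d mm [-185.4  -71.3   -1.9] frac tool [-0.251 -1.3    0.013]
 turn about tool z frac -0.0 world turn rad 0.0
[-30, 50, 58] [[349.  79.]]
[30, 50, 58] [[447.  79.]]
[30, -50, 58] [[442. 232.]]
[-30, -50, 58] [[353. 232.]]
[0, 0, 58] [[398. 159.]]
```

View pics/w14b.png

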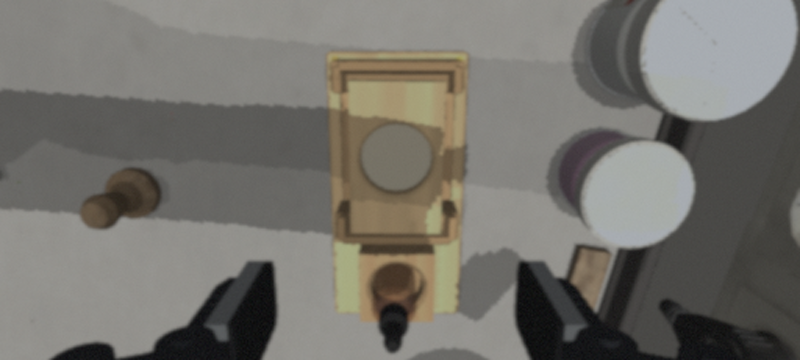

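The guide lies in its seat with its hole at (397,158), against a predicted (398,159). The stamp shows at left, with its foot at (135,192).

```bash
python3 -m jog '[{"offset":[-0.063,-0.325,0],"rotation":[0,0,0],"fingers":0.7},{"offset":[-0.063,-0.325,0],"rotation":[0,0,0],"fingers":0.7},{"offset":[-0.063,-0.325,0],"rotation":[0,0,0],"fingers":0.7},{"offset":[-0.063,-0.325,0],"rotation":[0,0,0],"fingers":0.7},{"offset":[0,0,0.27],"rotation":[0,0,0],"fingers":0.7},{"offset":[0,0,0.27],"rotation":[0,0,0],"fingers":0.7},{"offset":[0,0,0],"rotation":[0,0,0],"fingers":0.7},{"offset":[0,0,0],"rotation":[0,0,0],"fingers":0.7}]'
python3 - <<'E'
from h import *
to([.442,.150,.05],yaw=.176)
im,i=snap("wrist","w15")
b=manip.recognise("wrist","soap_stamp")
for d in b[:2]: print(d)
m=load("w14"); 
for n,px,z in (("knob",[102,210],.055),("foot",[135,193],.015)): print(n,p2w(m[1],np.array([[px[0]/1.5625,px[1]/1.5625+70]]),z))
hsv=cv2.cvtColor(im,cv2.COLOR_BGR2HSV); x=((hsv[...,1]>70)&(hsv[...,0]<25)).astype(np.uint8); x[:, :150]=0; x[:,360:]=0; x[300:]=0
n,l,st,ce=cv2.connectedComponentsWithStats(x)
for k in range(1,n):
    if st[k,4]>150: print(st[k],ce[k])
print("pred foot circle/knob",w2p(i,[[.442,.15,.0],[.442,.15,.024],[.442,.15,.06]]))
cv2.imwrite("pics/w15b.png",cv2.resize(im[60:300,130:390],(650,600),interpolation=cv2.INTER_CUBIC))
E
```

```text
clock: 25.25
position: [0.455, 0.1547, 0.164]
ee_rot: [0.644, 0.765, -0.002, -0.0]
ft_force: [0.3, -0.1, -0.1]
grip_width: 0.848
pos [0.455  0.1547 0.164 ] jaw yaw 0.172 tilt [-0.003 -0.002 -1.   ] t 25.25 grip 0.848
 world d mm [ -13.    -4.7 -114. ] frac tool [-0.015 -0.089  0.76 ]
 turn about tool z frac -0.002 world turn rad 0.004
{'bbox': [212.5, 163.7, 252.1, 212.7], 'conf': 0.78}
{'bbox': [384.0, 58.5, 509.0, 287.6], 'conf': 0.52}
knob [[0.4415 0.1518]]
foot [[0.4431 0.1515]]
[ 212  161   40   49 1430] [230.949  184.1832]
pred foot circle/knob [[238.6523 178.6324]
 [237.3556 185.645 ]
 [234.9408 198.7039]]
```

Run:
```python
from h import *
im,i=load("w15")
hsv=cv2.cvtColor(im,cv2.COLOR_BGR2HSV); x=((hsv[...,1]>70)&(hsv[...,0]<25)); x[:, :150]=0; x[:,360:]=0; x[300:]=0
for r in range(158,216,4):
    c=np.where(x[r])[0]; print(r,(c.min(),c.max()) if len(c) else "", im[r,[206,232,248,252,256,262]].sum(1)//3, hsv[r,[206,232,248,252,256,262],1])
```

```text
158  [87 87 90 87 87 90] [ 9 11  8 11 11  6]
162 (np.int64(227), np.int64(236)) [87 59 90 86 88 90] [ 9 86  8 12  8  6]
166 (np.int64(219), np.int64(244)) [87 63 79 87 89 89] [ 9 82 16  9 11  3]
170 (np.int64(216), np.int64(247)) [86 63 54 86 87 88] [ 9 82 69 12  9 11]
174 (np.int64(214), np.int64(250)) [87 52 57 69 88 89] [ 6 85 85 18  8  6]
178 (np.int64(213), np.int64(251)) [86 49 62 62 88 86] [ 9 89 80 52  6 12]
182 (np.int64(213), np.int64(250)) [89 49 66 68 88 87] [11 89 76 62  9  9]
186 (np.int64(213), np.int64(250)) [88 57 59 67 87 85] [ 6 83 83 48  6  9]
190 (np.int64(215), np.int64(249)) [88 69 59 81 88 86] [11 81 74 18  6  9]
194 (np.int64(215), np.int64(246)) [86 68 65 87 87 86] [ 9 82 50  9  9  9]
198 (np.int64(215), np.int64(242)) [89 69 85 86 86 87] [11 79 12 12  6  9]
202 (np.int64(217), np.int64(240)) [89 72 86 86 85 85] [11 76 12  9 12  9]
206 (np.int64(220), np.int64(237)) [89 67 87 88 86 86] [ 8 77  9 11 12 12]
210  [88 70 86 87 87 86] [ 9 28 12 11  9  9]
214  [88 87 86 87 86 88] [14 11  9  9  9 11]
```

Run:
```python
from h import *
im,i=load("w15")
print(p2w(i,[[232.8,182]],.01),p2w(i,[[228.7,194.5]],.05))
to([.4395,.152,.048],yaw=.176)
```

```text
[[0.4373 0.1486]] [[0.4366 0.1492]]
pos [0.4553 0.1552 0.1643] jaw yaw 0.173 tilt [-0.002 -0.    -1.   ] t 25.35 grip 0.848
 world d mm [ -15.8   -3.2 -116.3] frac tool [-0.003 -0.106  0.776]
 turn about tool z frac -0.001 world turn rad 0.003
```

```bash
python3 -m jog '[{"offset":[-0.02,-0.124,0],"rotation":[0,0,0],"fingers":0.7},{"offset":[0,0,0.2],"rotation":[0,0,0],"fingers":0.5},{"offset":[0,0,0.17],"rotation":[0,0,0],"fingers":0.3},{"offset":[0,0,0],"rotation":[0,0,0],"fingers":0.3},{"offset":[0,0,0],"rotation":[0,0,0],"fingers":0.3}]'
python3 - <<'E'
from h import *
im,i=snap("wrist","w16"); to([.4375,.149,.048],yaw=.176)
hsv=cv2.cvtColor(im,cv2.COLOR_BGR2HSV); x=((hsv[...,1]>50)&(hsv[...,0]<25)); x[:, :150]=0; x[:,360:]=0; x[300:]=0
for r in range(140,262,6):
    c=np.where(x[r])[0]; print(r,(c.min(),c.max(),(c.min()+c.max())/2) if len(c) else "")
for q in ([.4375,.149,0],[.4375,.149,.01],[.4375,.149,.024],[.4375,.149,.055]): print(q,w2p(i,[q]))
cv2.imwrite("pics/w16b.png",cv2.resize(im[60:330,110:400],(600,559),interpolation=cv2.INTER_CUBIC))
E
```

```text
clock: 25.98
position: [0.4374, 0.1489, 0.1089]
ee_rot: [0.643, 0.765, -0.001, -0.001]
ft_force: [0.3, 0.9, 0.3]
grip_width: 0.651
pos [0.4374 0.1491 0.1089] jaw yaw 0.173 tilt [-0.002  0.    -1.   ] t 26.025 grip 0.65
 world d mm [  0.1  -0.1 -60.9] frac tool [-0.001  0.001  0.406]
 turn about tool z frac -0.002 world turn rad 0.003
140 
146 
152 
158 
164 
170 
176 (np.int64(237), np.int64(265), np.float64(251.0))
182 (np.int64(231), np.int64(271), np.float64(251.0))
188 (np.int64(228), np.int64(274), np.float64(251.0))
194 (np.int64(226), np.int64(276), np.float64(251.0))
200 (np.int64(226), np.int64(276), np.float64(251.0))
206 (np.int64(228), np.int64(274), np.float64(251.0))
212 (np.int64(231), np.int64(271), np.float64(251.0))
218 (np.int64(232), np.int64(270), np.float64(251.0))
224 (np.int64(233), np.int64(268), np.float64(250.5))
230 (np.int64(237), np.int64(265), np.float64(251.0))
236 (np.int64(246), np.int64(254), np.float64(250.0))
242 (np.int64(316), np.int64(316), np.float64(316.0))
248 
254 
260 
[0.4375, 0.149, 0] [[252.9496 193.8045]]
[0.4375, 0.149, 0.01] [[252.9182 197.8368]]
[0.4375, 0.149, 0.024] [[252.8697 204.0747]]
[0.4375, 0.149, 0.055] [[252.7378 221.0337]]
```

```bash
python3 -m jog '[{"offset":[0.006,-0.007,0.2],"rotation":[0,0,0],"fingers":0.2},{"offset":[0,0,0.2],"rotation":[0,0,0],"fingers":0.1},{"offset":[0,0,0],"rotation":[0,0,0],"fingers":0},{"offset":[0,0,0],"rotation":[0,0,0],"fingers":-0.2},{"offset":[0,0,0],"rotation":[0,0,0],"fingers":-0.4},{"offset":[0,0,0],"rotation":[0,0,0],"fingers":-1},{"offset":[0,0,0],"rotation":[0,0,0],"fingers":-1},{"offset":[0,0,0],"rotation":[0,0,0],"fingers":-1}]' 30 && python3 -m jog '[{"offset":[0,0,-0.1],"rotation":[0,0,0],"fingers":-1},{"offset":[0,0,-0.35],"rotation":[0,0,0],"fingers":-1},{"offset":[0,0,-0.35],"rotation":[0,0,0],"fingers":-1},{"offset":[0,0,-0.15],"rotation":[0,0,0],"fingers":-1},{"offset":[0,0,0],"rotation":[0,0,0],"fingers":-1},{"offset":[0,0,0],"rotation":[0,0,0],"fingers":-1}]'
python3 - <<'E'
from h import *
im,i=snap("wrist","w17"); to([.6291,.2216,.17],yaw=.176)
cv2.imwrite("pics/w17b.png",cv2.resize(im[60:330,110:400],(600,559),interpolation=cv2.INTER_CUBIC))
hsv=cv2.cvtColor(im,cv2.COLOR_BGR2HSV); x=((hsv[...,1]>50)&(hsv[...,0]<25)); x[:, :180]=0; x[:,330:]=0; x[300:]=0
for r in range(140,300,8):
    c=np.where(x[r])[0]; print(r,(c.min(),c.max(),(c.min()+c.max())/2) if len(c) else "")
E
```

```text
clock: 27.02
position: [0.436, 0.1502, 0.0489]
ee_rot: [0.643, 0.766, -0.0, -0.001]
ft_force: [-2.3, -0.6, 9.9]
grip_width: 0.257
clock: 27.78
position: [0.4351, 0.1497, 0.1895]
ee_rot: [0.643, 0.766, -0.001, -0.002]
ft_force: [-0.5, 1.1, -1.9]
grip_width: 0.257
pos [0.4351 0.1493 0.1893] jaw yaw 0.173 tilt [-0.004 -0.002 -1.   ] t 27.825 grip 0.261
 world d mm [194.   72.3 -19.3] frac tool [0.252 1.358 0.122]
 turn about tool z frac -0.001 world turn rad 0.003
140 
148 
156 
164 
172 
180 
188 
196 
204 (np.int64(234), np.int64(271), np.float64(252.5))
212 (np.int64(226), np.int64(279), np.float64(252.5))
220 (np.int64(222), np.int64(283), np.float64(252.5))
228 (np.int64(220), np.int64(284), np.float64(252.0))
236 (np.int64(231), np.int64(276), np.float64(253.5))
244 (np.int64(231), np.int64(276), np.float64(253.5))
252 (np.int64(231), np.int64(275), np.float64(253.0))
260 (np.int64(228), np.int64(278), np.float64(253.0))
268 (np.int64(227), np.int64(279), np.float64(253.0))
276 (np.int64(227), np.int64(279), np.float64(253.0))
284 (np.int64(227), np.int64(278), np.float64(252.5))
292 (np.int64(236), np.int64(269), np.float64(252.5))
```

```bash
python3 -m jog '[{"offset":[0.05,0.272,0],"rotation":[0,0,0],"fingers":-1},{"offset":[0.05,0.272,0],"rotation":[0,0,0],"fingers":-1},{"offset":[0.05,0.272,0],"rotation":[0,0,0],"fingers":-1},{"offset":[0.05,0.272,0],"rotation":[0,0,0],"fingers":-1},{"offset":[0.05,0.27,0],"rotation":[0,0,0],"fingers":-1},{"offset":[0,0,0.12],"rotation":[0,0,0],"fingers":-1},{"offset":[0,0,0],"rotation":[0,0,0],"fingers":-1},{"offset":[0,0,0],"rotation":[0,0,0],"fingers":-1}]'
python3 - <<'E'
from h import *
im,i=snap("wrist","w18"); to([.6291,.2216,.122],yaw=.176)
im0,i0=load("w17")
# foot bottom (circle r 19.5 at z=TCP-.049) predicted extents for zero in-hand offset, in w17 and w18
o=manip.get_obs(); M=R.from_quat(o["ee_rot"]).as_matrix()
t=np.linspace(0,2*np.pi,60)
for zz in (.049,.03): 
    P=o["position"]+np.c_[.0195*np.cos(t),.0195*np.sin(t),np.full(60,zz)]@M.T; u=w2p(i,P); print("foot pred",zz,u.min(0),u.max(0))
p=[.6291,.2216,.176]; c,s=np.cos(p[2]),np.sin(p[2])
Q=np.c_[.0235*np.cos(t)+p[0],.0235*np.sin(t)+p[1],np.full(60,.058)]; u=w2p(i,Q); print("hole pred",u.min(0),u.max(0))
cv2.imwrite("pics/w18b.png",cv2.resize(im[90:330,130:380],(625,600),interpolation=cv2.INTER_CUBIC))
E
```

```text
clock: 28.82
position: [0.5959, 0.2079, 0.173]
ee_rot: [0.647, 0.763, -0.008, -0.005]
ft_force: [0.3, 0.3, -0.2]
grip_width: 0.256
pos [0.5961 0.2082 0.1735] jaw yaw 0.165 tilt [-0.017 -0.004 -1.   ] t 28.875 grip 0.256
 world d mm [ 33.   13.4 -51.5] frac tool [0.052 0.238 0.339]
 turn about tool z frac -0.005 world turn rad 0.011
foot pred 0.049 [219.566  192.3876] [286.0389 254.0769]
foot pred 0.03 [215.8449 203.3517] [289.634  270.8911]
hole pred [269.911  151.7897] [330.3806 209.9567]
```

View pics/w18b.png

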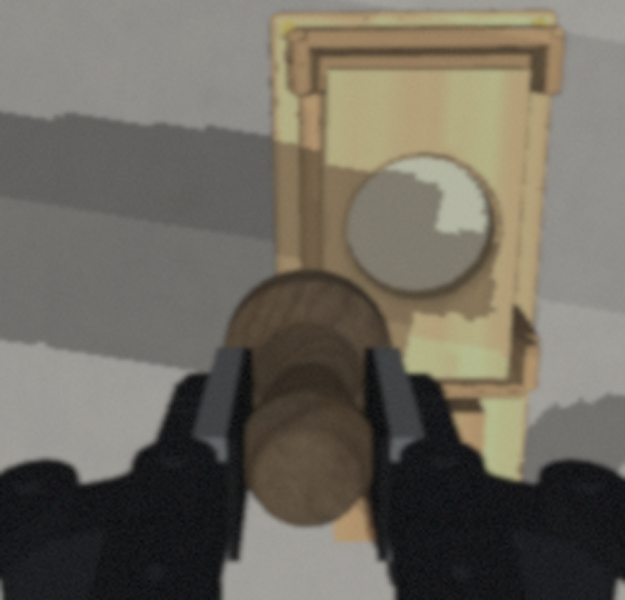

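The foot is centred in the grip (x 220–286, predicted 220–286). The hole spans 269–328, 1–2 px from the prediction. The arm fell short, so I check the joints.

Run:
```python
from h import *
o=manip.get_obs(); print(o["joint_pos"],o["joint_velocities"]); to([.6283,.2218,.122],yaw=.176)
M=R.from_quat(o["ee_rot"]).as_matrix(); e=R.align_vectors([[0,0,-1],[-np.sin(.176),np.cos(.176),0]],[M[:,2],M[:,0]])[0]
print("fix rot tool frac",M.T@e.as_rotvec()/2)
```

```text
[-1.1327  0.6075  1.0374  1.5664 -0.5348  1.2969  0.1484] [-0.0039 -0.0101 -0.     -0.0065 -0.0018  0.0003  0.001 ]
pos [0.5961 0.2082 0.1735] jaw yaw 0.165 tilt [-0.017 -0.004 -1.   ] t 28.875 grip 0.256
 world d mm [ 32.2  13.6 -51.5] frac tool [0.055 0.233 0.339]
 turn about tool z frac -0.005 world turn rad 0.011
fix rot tool frac [-0.0086  0.0006 -0.0054]
```

```bash
python3 -m jog '[{"offset":[0.014,0.06,0],"rotation":[-0.0043,0,-0.0027],"fingers":-1},{"offset":[0.014,0.06,0],"rotation":[-0.0043,0,-0.0027],"fingers":-1},{"offset":[0.014,0.06,0],"rotation":[0,0,0],"fingers":-1},{"offset":[0.013,0.053,0],"rotation":[0,0,0],"fingers":-1},{"offset":[0,0,0],"rotation":[0,0,0],"fingers":-1},{"offset":[0,0,0],"rotation":[0,0,0],"fingers":-1}]'
python3 - <<'E'
from h import *
o=manip.get_obs(); print(o["joint_pos"]); to([.6283,.2218,.122],yaw=.176)
M=R.from_quat(o["ee_rot"]).as_matrix(); e=R.align_vectors([[0,0,-1],[-np.sin(.176),np.cos(.176),0]],[M[:,2],M[:,0]])[0]
print("fix rot tool frac",M.T@e.as_rotvec()/2)
E
```

```text
clock: 29.62
position: [0.6295, 0.2222, 0.1729]
ee_rot: [0.642, 0.766, -0.001, 0.001]
ft_force: [0.1, 0.7, -0.6]
grip_width: 0.256
[-1.0712  0.6683  1.0032  1.4745 -0.5692  1.3118  0.1558]
pos [0.6295 0.2222 0.1729] jaw yaw 0.176 tilt [ 0.    -0.002 -1.   ] t 29.625 grip 0.256
 world d mm [ -1.2  -0.4 -50.9] frac tool [-0.    -0.008  0.34 ]
 turn about tool z frac -0.0 world turn rad 0.0
fix rot tool frac [-0.0001  0.0009 -0.0001]
```

```bash
python3 -m jog '[{"offset":[0,-0.008,0.1],"rotation":[0,0,0],"fingers":-1},{"offset":[0,0,0.2],"rotation":[0,0,0],"fingers":-1},{"offset":[0,0,0.04],"rotation":[0,0,0],"fingers":-1},{"offset":[0,0,0],"rotation":[0,0,0],"fingers":-1},{"offset":[0,0,0],"rotation":[0,0,0],"fingers":-1}]'
python3 - <<'E'
from h import *
im,i=snap("wrist","w19"); to([.6283,.2218,.093],yaw=.176)
hsv=cv2.cvtColor(im,cv2.COLOR_BGR2HSV)
p=[.6291,.2216]; t=np.linspace(0,2*np.pi,60)
Q=np.c_[.0235*np.cos(t)+p[0],.0235*np.sin(t)+p[1],np.full(60,.058)]; u=w2p(i,Q); print("hole pred",u.min(0),u.max(0))
o=manip.get_obs(); M=R.from_quat(o["ee_rot"]).as_matrix(); P=o["position"]+np.c_[.0195*np.cos(t),.0195*np.sin(t),np.full(60,.049)]@M.T; u=w2p(i,P); print("foot pred",u.min(0),u.max(0))
cv2.imwrite("pics/w19b.png",cv2.resize(im[90:330,130:380],(625,600),interpolation=cv2.INTER_CUBIC))
r=int(u[:,1].min())+8
for r in (r-14,r-6,r,r+8,r+14): print(r,[int(v) for v in im[r,205:302:3].sum(1)//3])
print("col",[int(v) for v in im[130:240:3,252].sum(1)//3])
E
```

```text
clock: 30.25
position: [0.6289, 0.2222, 0.1231]
ee_rot: [0.642, 0.767, 0.0, 0.001]
ft_force: [-0.3, 0.2, -1.8]
grip_width: 0.252
pos [0.6289 0.2222 0.1231] jaw yaw 0.176 tilt [ 0.002 -0.001 -1.   ] t 30.3 grip 0.253
 world d mm [ -0.6  -0.4 -30.1] frac tool [-0.002 -0.005  0.201]
 turn about tool z frac 0.0 world turn rad -0.0
hole pred [215.5706 179.6535] [289.3061 248.5933]
foot pred [219.2695 192.6156] [285.5415 254.1234]
186 [114, 115, 113, 112, 112, 112, 113, 105, 100, 119, 122, 123, 123, 121, 122, 123, 121, 122, 123, 123, 121, 120, 108, 102, 115, 117, 118, 115, 109, 108, 107, 105, 124]
194 [114, 114, 112, 112, 108, 98, 119, 121, 122, 124, 123, 121, 123, 123, 123, 124, 123, 122, 124, 122, 122, 123, 123, 123, 122, 107, 107, 114, 110, 109, 107, 104, 98]
200 [113, 113, 113, 107, 101, 121, 122, 122, 122, 122, 118, 98, 70, 55, 52, 52, 52, 52, 52, 55, 76, 107, 121, 122, 124, 121, 114, 100, 110, 108, 106, 100, 93]
208 [114, 114, 110, 92, 108, 123, 121, 111, 64, 60, 67, 75, 73, 78, 69, 69, 76, 70, 73, 73, 71, 62, 64, 56, 80, 119, 121, 94, 99, 108, 106, 101, 93]
214 [113, 114, 106, 89, 99, 121, 95, 63, 73, 69, 78, 74, 78, 71, 73, 81, 71, 78, 75, 74, 70, 68, 72, 72, 68, 57, 109, 81, 95, 107, 107, 98, 92]
col [99, 126, 94, 146, 157, 156, 155, 158, 157, 157, 156, 146, 109, 108, 108, 108, 97, 116, 123, 123, 123, 121, 113, 53, 61, 76, 76, 74, 74, 70, 62, 61, 58, 58, 55, 49, 44]
```

Run:
```python
from h import *
im,i=load("w19")
o=manip.get_obs(); M=R.from_quat(o["ee_rot"]).as_matrix(); t=np.linspace(0,2*np.pi,90)
for r,z in ((12,-11),(12,-5),(11,-11),(19.5,49),(18.5,49),(19.5,46),(19.5,40),(19.5,25)):
    P=o["position"]+np.c_[r*np.cos(t),r*np.sin(t),np.full(90,z)]@M.T/1e3; u=w2p(i,P); print(r,z,u.min(0).round(1),u.max(0).round(1))
print("col",[(r,int(im[r,252].sum()//3)) for r in range(280,312,2)])
hsv=cv2.cvtColor(im,cv2.COLOR_BGR2HSV); g=im.sum(2)//3
for r in range(202,240,6): print(r,[int(v) for v in g[r,212:236]],[int(v) for v in g[r,270:294]])
```

```text
12 -11 [222.4 255.7] [281.7 307.6]
12 -5 [223.8 248.6] [280.5 298.7]
11 -11 [224.9 258. ] [279.3 305.5]
19.5 49 [219.2 192.6] [285.6 254.1]
18.5 49 [220.9 194.3] [283.9 252.7]
19.5 46 [218.7 194.2] [286.1 256.6]
19.5 40 [217.6 197.5] [287.2 261.7]
19.5 25 [214.4 206.9] [290.2 275.9]
col [(280, 82), (282, 77), (284, 79), (286, 77), (288, 75), (290, 77), (292, 76), (294, 78), (296, 78), (298, 77), (300, 96), (302, 95), (304, 61), (306, 59), (308, 61), (310, 62)]
202 [112, 107, 101, 97, 98, 106, 117, 121, 122, 121, 122, 122, 122, 122, 122, 121, 122, 122, 122, 121, 119, 113, 102, 86] [84, 100, 111, 117, 120, 122, 122, 122, 122, 122, 123, 121, 122, 120, 112, 104, 99, 101, 104, 107, 109, 107, 106, 106]
208 [105, 99, 92, 89, 97, 108, 118, 122, 123, 120, 121, 121, 121, 119, 111, 100, 82, 64, 55, 57, 60, 62, 65, 67] [66, 64, 65, 61, 56, 56, 61, 80, 99, 113, 119, 121, 122, 121, 116, 102, 94, 92, 94, 99, 104, 106, 108, 108]
214 [102, 95, 89, 80, 82, 99, 116, 120, 121, 119, 112, 95, 74, 63, 63, 71, 71, 73, 70, 70, 69, 73, 76, 78] [69, 72, 72, 70, 72, 73, 72, 68, 66, 58, 57, 71, 94, 109, 106, 90, 81, 86, 93, 95, 101, 106, 107, 108]
220 [103, 100, 96, 88, 77, 74, 91, 105, 101, 85, 72, 68, 72, 71, 70, 70, 67, 67, 70, 75, 74, 73, 73, 70] [77, 76, 76, 76, 75, 75, 72, 70, 66, 65, 64, 62, 59, 55, 58, 68, 84, 93, 96, 98, 103, 106, 108, 108]
226 [109, 105, 101, 98, 94, 84, 72, 68, 68, 68, 71, 71, 74, 73, 70, 70, 69, 70, 70, 70, 71, 68, 68, 67] [70, 75, 74, 75, 76, 74, 74, 73, 73, 69, 68, 65, 64, 63, 63, 66, 77, 90, 99, 105, 107, 107, 108, 108]
232 [112, 111, 107, 96, 81, 69, 69, 67, 67, 68, 67, 66, 68, 62, 52, 36, 26, 25, 34, 48, 55, 56, 55, 55] [55, 55, 57, 61, 64, 53, 37, 19, 22, 38, 54, 64, 67, 69, 68, 67, 68, 70, 68, 72, 85, 97, 105, 107]
238 [105, 96, 82, 72, 67, 68, 68, 67, 68, 69, 67, 65, 60, 50, 34, 19, 19, 18, 31, 45, 53, 56, 54, 57] [57, 53, 53, 54, 51, 43, 29, 22, 19, 20, 35, 49, 63, 66, 67, 67, 68, 67, 65, 66, 69, 74, 83, 88]
```

```bash
python3 -m jog '[{"offset":[0.004,-0.003,0.06],"rotation":[0,0,0],"fingers":-1},{"offset":[0,0,0.06],"rotation":[0,0,0],"fingers":-1},{"offset":[0,0,0],"rotation":[0,0,0],"fingers":-1}]' && python3 -m jog '[{"offset":[0,0,0.06],"rotation":[0,0,0],"fingers":-1},{"offset":[0,0,0],"rotation":[0,0,0],"fingers":-1},{"offset":[0,0,0.015],"rotation":[0,0,0],"fingers":-1},{"offset":[0,0,0],"rotation":[0,0,0],"fingers":-1}]'
```

```text
clock: 30.68
position: [0.6273, 0.2226, 0.103]
ee_rot: [0.642, 0.767, -0.001, 0.0]
ft_force: [-0.9, -0.2, -1.0]
grip_width: 0.256
clock: 31.18
position: [0.6282, 0.2226, 0.0933]
ee_rot: [0.642, 0.767, -0.0, 0.001]
ft_force: [0.0, -0.4, 1.4]
grip_width: 0.252
```

```bash
python3 -m jog '[{"offset":[0,0,0],"rotation":[0,0,0],"fingers":-0.35},{"offset":[0,0,0],"rotation":[0,0,0],"fingers":-0.2},{"offset":[0,0,0],"rotation":[0,0,0],"fingers":0},{"offset":[0,0,-0.14],"rotation":[0,0,0],"fingers":0},{"offset":[0,0,-0.3],"rotation":[0,0,0],"fingers":0},{"offset":[0,0,-0.35],"rotation":[0,0,0],"fingers":0},{"offset":[0,0,-0.25],"rotation":[0,0,0],"fingers":0},{"offset":[0,0,0],"rotation":[0,0,0],"fingers":1}]'
python3 - <<'E'
from h import *
im,i=snap("wrist","w20"); print(manip.get_obs()["position"])
E
python3 -m jog '[{"offset":[-0.298,-0.195,0],"rotation":[0,0,0],"fingers":1},{"offset":[-0.298,-0.195,0],"rotation":[0,0,0],"fingers":1},{"offset":[-0.298,-0.195,0],"rotation":[0,0,0],"fingers":1},{"offset":[-0.298,-0.195,0],"rotation":[0,0,0],"fingers":1},{"offset":[-0.298,-0.195,0],"rotation":[0,0,0],"fingers":1},{"offset":[-0.298,-0.195,0],"rotation":[0,0,0],"fingers":1},{"offset":[-0.298,-0.195,0],"rotation":[0,0,0],"fingers":1},{"offset":[-0.298,-0.195,0],"rotation":[0,0,0],"fingers":1}]' && python3 -m jog '[{"offset":[0,0,0],"rotation":[0,0,-0.09],"fingers":1},{"offset":[0,0,0],"rotation":[0,0,-0.09],"fingers":1},{"offset":[0,0,0],"rotation":[0,0,-0.09],"fingers":1},{"offset":[0,0,0],"rotation":[0,0,-0.09],"fingers":1},{"offset":[0,0,0],"rotation":[0,0,-0.09],"fingers":1},{"offset":[0,0,0],"rotation":[0,0,-0.09],"fingers":1},{"offset":[0,0,0],"rotation":[0,0,-0.06],"fingers":1},{"offset":[0,0,0],"rotation":[0,0,0],"fingers":1}]'
python3 - <<'E'
from h import *
im,i=snap("wrist","w21"); to([.4318,-.1658,.12],yaw=1.35)
hsv=cv2.cvtColor(im,cv2.COLOR_BGR2HSV)
for d in manip.recognise("wrist","soap_bar_a")[:5]: print(d)
print("exp px",w2p(i,[[.4318,-.1658,.03]]))
u=w2p(i,[[.4318,-.1658,.03]])[0].astype(int); print(hsv[u[1],u[0]], hsv[u[1]-60,u[0]])
E
```

```text
clock: 32.17
position: [0.6293, 0.2225, 0.2536]
ee_rot: [0.642, 0.766, 0.002, 0.002]
ft_force: [0.5, 0.9, -0.2]
grip_width: 0.697
[0.6285 0.2227 0.2513]
clock: 33.22
position: [0.4588, -0.1714, 0.2488]
ee_rot: [0.642, 0.767, -0.0, -0.0]
ft_force: [1.1, -0.3, 0.4]
grip_width: 1.003
clock: 34.22
position: [0.4597, -0.1701, 0.2489]
ee_rot: [0.098, 0.995, -0.001, -0.0]
ft_force: [0.1, 0.8, 0.1]
grip_width: 1.0
pos [ 0.4597 -0.1701  0.249 ] jaw yaw 1.373 tilt [-0.    -0.001 -1.   ] t 34.275 grip 1.0
 world d mm [ -27.9    4.3 -129. ] frac tool [ 0.188 -0.008  0.86 ]
 turn about tool z frac 0.012 world turn rad -0.023
{'bbox': [0.0, 54.9, 42.8, 121.5], 'conf': 0.88}
{'bbox': [228.1, 105.5, 280.3, 173.5], 'conf': 0.82}
{'bbox': [273.7, 0.8, 358.3, 70.7], 'conf': 0.61}
exp px [[251.394  138.1587]]
[ 22  36 129] [30  8 97]
```

Run:
```python
from h import *
im,i=load("w21"); hsv=cv2.cvtColor(im,cv2.COLOR_BGR2HSV); g=hsv[...,2]
m=((hsv[...,1]>22)&(abs(hsv[...,0].astype(int)-24)<10)).astype(np.uint8); m[:, :215]=0; m[:,295:]=0; m[:90]=0; m[190:]=0
for r in (104,108,112,120,140,160,168,172,176): 
    c=np.where(m[r])[0]; print(r,(c.min(),c.max()) if len(c) else "",[int(v) for v in g[r,222:286:4]])
cs=cv2.findContours(m,0,2)[0]; c=max(cs,key=cv2.contourArea); R_=cv2.minAreaRect(c); print(R_); bx=cv2.boxPoints(R_); q=p2w(i,bx,.03); print(q,q.mean(0),np.linalg.norm(q-np.roll(q,1,0),axis=1)); e=q[1]-q[0]; print([np.arctan2(*(q[k+1]-q[k])[::-1]) for k in range(3)])
```

```text
104 (np.int64(236), np.int64(236)) [98, 97, 99, 91, 87, 91, 94, 94, 97, 97, 98, 99, 135, 137, 137, 137]
108 (np.int64(231), np.int64(276)) [98, 97, 97, 127, 130, 130, 128, 126, 127, 125, 124, 122, 119, 142, 136, 135]
112 (np.int64(231), np.int64(270)) [97, 98, 99, 129, 129, 129, 130, 130, 129, 129, 128, 128, 133, 161, 136, 137]
120 (np.int64(231), np.int64(271)) [99, 97, 101, 130, 130, 128, 130, 127, 129, 129, 129, 128, 130, 160, 131, 131]
140 (np.int64(230), np.int64(271)) [98, 98, 107, 130, 128, 128, 129, 128, 129, 129, 129, 128, 130, 149, 134, 120]
160 (np.int64(229), np.int64(274)) [98, 97, 116, 129, 128, 128, 129, 130, 128, 128, 129, 129, 129, 99, 88, 87]
168 (np.int64(241), np.int64(272)) [97, 98, 99, 99, 96, 98, 99, 103, 107, 108, 111, 115, 119, 123, 125, 125]
172  [98, 98, 98, 98, 98, 97, 100, 97, 99, 98, 99, 121, 136, 136, 123, 123]
176  [98, 98, 96, 97, 97, 99, 98, 100, 99, 99, 98, 133, 138, 134, 124, 124]
((252.30923461914062, 136.81546020507812), (46.6417350769043, 63.92014694213867), 2.862405300140381)
[[ 0.4585 -0.1983]
 [ 0.3923 -0.1802]
 [ 0.4041 -0.1326]
 [ 0.4711 -0.148 ]] [ 0.4315 -0.1648] [0.0518 0.0686 0.049  0.0687]
[np.float64(2.874668437473311), np.float64(1.3272445323581754), np.float64(-0.2252109715472163)]
```

```bash
python3 -m jog '[{"offset":[0.19,0.009,0],"rotation":[0,0,0.019],"fingers":1},{"offset":[0,0,0.35],"rotation":[0,0,0],"fingers":1},{"offset":[0,0,0.35],"rotation":[0,0,0],"fingers":1},{"offset":[0,0,0.2],"rotation":[0,0,0],"fingers":1},{"offset":[0,0,0],"rotation":[0,0,0],"fingers":1},{"offset":[0,0,0],"rotation":[0,0,0],"fingers":1}]'
python3 - <<'E'
from h import *
im,i=snap("wrist","w22"); to([.4318,-.1632,.025],yaw=1.335)
g=im.astype(int).sum(2)//3
print("exp",w2p(i,[[.4318,-.1632,.03]]))
for d in manip.recognise("wrist","soap_bar_a")[:3]: print(d)
hsv=cv2.cvtColor(im,cv2.COLOR_BGR2HSV); s=hsv[...,1]
for r in (160,180,200,220,235): print(r,[int(v) for v in s[r,195:310:4]],[int(v) for v in g[r,195:310:4]])
print([int(v) for v in g[130:270:4,245]],[int(v) for v in s[130:270:4,245]])
E
```

```text
clock: 35.08
position: [0.4374, -0.161, 0.1282]
ee_rot: [0.11, 0.994, 0.003, -0.005]
ft_force: [-0.9, 0.2, 0.1]
grip_width: 0.999
pos [ 0.4378 -0.1608  0.1284] jaw yaw 1.352 tilt [-0.008  0.007 -1.   ] t 35.125 grip 0.998
 world d mm [  -6.    -2.4 -103.4] frac tool [ 0.029 -0.028  0.69 ]
 turn about tool z frac 0.008 world turn rad -0.017
exp [[246.8442 192.1298]]
{'bbox': [213.1, 139.5, 282.5, 239.4], 'conf': 0.81}
{'bbox': [275.4, 0.0, 400.3, 92.8], 'conf': 0.67}
160 [10, 13, 13, 13, 20, 33, 33, 37, 33, 35, 35, 35, 36, 35, 37, 37, 35, 35, 39, 37, 35, 37, 10, 11, 9, 11, 13, 11, 9] [98, 100, 98, 98, 96, 122, 123, 123, 124, 124, 123, 123, 124, 125, 123, 124, 122, 123, 123, 123, 123, 111, 99, 115, 139, 138, 138, 138, 138]
180 [13, 10, 8, 10, 18, 39, 37, 35, 37, 37, 37, 37, 37, 37, 37, 37, 37, 39, 39, 37, 37, 32, 8, 10, 10, 13, 18, 10, 13] [98, 98, 99, 99, 94, 122, 122, 123, 123, 122, 123, 123, 123, 123, 122, 123, 123, 122, 122, 122, 123, 97, 99, 98, 99, 98, 98, 97, 99]
200 [10, 8, 10, 10, 20, 37, 37, 36, 37, 35, 36, 35, 33, 33, 35, 37, 37, 36, 36, 31, 36, 16, 10, 12, 7, 9, 8, 10, 12] 
[... 262 characters left out ...]
89, 95, 85, 83, 117, 122, 122, 121, 124, 123, 122, 122, 121, 122, 122, 123, 118, 111, 106, 99, 123, 127, 126, 126, 125, 126, 126, 127]
235 [8, 8, 10, 12, 10, 12, 12, 12, 12, 15, 11, 11, 14, 15, 17, 20, 17, 18, 20, 21, 15, 10, 8, 10, 12, 12, 10, 12, 12] [124, 124, 125, 125, 125, 124, 122, 128, 126, 102, 114, 87, 86, 83, 87, 87, 89, 110, 110, 107, 120, 125, 124, 123, 123, 125, 125, 123, 124]
[99, 98, 100, 78, 81, 122, 123, 123, 123, 123, 123, 123, 123, 122, 123, 122, 122, 122, 122, 121, 121, 122, 121, 122, 118, 106, 88, 85, 95, 125, 124, 125, 125, 125, 124] [10, 13, 8, 25, 38, 37, 33, 35, 37, 39, 35, 35, 37, 39, 37, 41, 37, 35, 34, 36, 36, 36, 34, 35, 36, 36, 22, 12, 11, 10, 12, 12, 10, 8, 10]
```

```bash
python3 -m jog '[{"offset":[0.048,-0.032,0],"rotation":[0.0025,-0.0047,0],"fingers":1},{"offset":[0,0,0.2],"rotation":[0,0,0],"fingers":1},{"offset":[0,0,0.2],"rotation":[0,0,0],"fingers":0.8},{"offset":[0,0,0.2],"rotation":[0,0,0],"fingers":0.7},{"offset":[0,0,0.085],"rotation":[0,0,0],"fingers":0.6},{"offset":[0,0,0],"rotation":[0,0,0],"fingers":0.6}]' && python3 -c "
from h import *
to([.4297,-.1639,.025],yaw=1.345); print(manip.get_obs()['joint_pos'])"
```

```text
clock: 35.92
position: [0.4291, -0.1637, 0.0249]
ee_rot: [0.109, 0.994, -0.0, -0.001]
ft_force: [0.6, -0.1, 0.0]
grip_width: 0.8
pos [ 0.4291 -0.1637  0.0249] jaw yaw 1.353 tilt [-0.001 -0.    -1.   ] t 35.925 grip 0.8
 world d mm [ 0.6 -0.2  0.1] frac tool [-0.004 -0.001 -0.   ]
 turn about tool z frac 0.004 world turn rad -0.008
[-0.6336  0.4086  1.0266  2.1448 -0.4751  0.836   2.0393]
```

```bash
python3 -m jog '[{"offset":[0,0,0],"rotation":[0,0,0],"fingers":-1},{"offset":[0,0,0],"rotation":[0,0,0],"fingers":-1},{"offset":[0,0,0],"rotation":[0,0,0],"fingers":-1},{"offset":[0,0,0],"rotation":[0,0,0],"fingers":-1},{"offset":[0,0,-0.1],"rotation":[0,0,0],"fingers":-1},{"offset":[0,0,-0.3],"rotation":[0,0,0],"fingers":-1},{"offset":[0,0,-0.35],"rotation":[0,0,0],"fingers":-1},{"offset":[0,0,0],"rotation":[0,0,0],"fingers":-1}]' 40 && python3 -c "
from h import *
to([.560,-.16,.14],yaw=1.416)"
```

```text
clock: 36.92
position: [0.4315, -0.1629, 0.1401]
ee_rot: [0.108, 0.994, 0.002, 0.003]
ft_force: [0.9, 1.5, -0.3]
grip_width: 0.585
pos [ 0.4315 -0.1629  0.1401] jaw yaw 1.355 tilt [ 0.006  0.004 -1.   ] t 36.925 grip 0.585
 world d mm [128.5   2.9  -0.1] frac tool [-0.832  0.203  0.006]
 turn about tool z frac -0.031 world turn rad 0.061
```

```bash
python3 -m jog '[{"offset":[-0.244,0.049,0],"rotation":[0,0,0],"fingers":-1},{"offset":[-0.244,0.049,0],"rotation":[0,0,0],"fingers":-1},{"offset":[-0.244,0.049,0],"rotation":[0,0,0],"fingers":-1},{"offset":[-0.244,0.049,0],"rotation":[0,0,0],"fingers":-1},{"offset":[-0.244,0.049,0],"rotation":[0,0,0],"fingers":-1},{"offset":[0,0,0],"rotation":[0,0,-0.031],"fingers":-1},{"offset":[0,0,0],"rotation":[0,0,0],"fingers":-1},{"offset":[0,0,0],"rotation":[0,0,0],"fingers":-1}]'
python3 - <<'E'
from h import *
to([.6183,-.166,.041],yaw=1.416)
im,i=snap("wrist","w23")
for d in manip.recognise("wrist","soap_bar_a")[:5]: print(d)
print("rows exp",w2p(i,[[.635,-.071,.044],[.6023,-.2625,.044],[.6183,-.166,.044]]))
cv2.imwrite("pics/w23b.png",im)
s=manip.camera("side"); 
for d in manip.recognise("side","soap_bar_a")[:5]: print(d)
o=manip.get_obs(); M=R.from_quat(o["ee_rot"]).as_matrix(); print(M[:,2])
E
```

```text
clock: 37.92
position: [0.6151, -0.1674, 0.1364]
ee_rot: [0.079, 0.997, 0.0, -0.001]
ft_force: [0.7, -0.6, -1.3]
grip_width: 0.588
pos [ 0.6151 -0.1674  0.1364] jaw yaw 1.413 tilt [-0.002  0.    -1.   ] t 37.925 grip 0.588
 world d mm [  3.2   1.4 -95.4] frac tool [-0.021  0.013  0.636]
 turn about tool z frac -0.002 world turn rad 0.003
rows exp [[387.7939 205.9453]
 [119.1634 203.075 ]
 [254.613  203.9056]]
{'bbox': [290.0, 196.6, 319.9, 218.0], 'conf': 0.95}
{'bbox': [181.6, 205.3, 212.1, 227.2], 'conf': 0.85}
{'bbox': [160.2, 304.6, 195.1, 341.6], 'conf': 0.84}
[-0.0012  0.0003 -1.    ]
```

```bash
python3 -m jog '[{"offset":[-0.021,0.013,0.1],"rotation":[0,0,0],"fingers":-1},{"offset":[0,0,0.2],"rotation":[0,0,0],"fingers":-1},{"offset":[0,0,0.2],"rotation":[0,0,0],"fingers":-1},{"offset":[0,0,0.08],"rotation":[0,0,0],"fingers":-1},{"offset":[0,0,0.04],"rotation":[0,0,0],"fingers":-1},{"offset":[0,0,0.01],"rotation":[0,0,0],"fingers":-1},{"offset":[0,0,0],"rotation":[0,0,0],"fingers":-1}]' && python3 -c "
from h import *
to([.6183,-.166,.041],yaw=1.416)"
```

```text
clock: 39.0
position: [0.6193, -0.166, 0.0429]
ee_rot: [0.078, 0.997, -0.0, -0.0]
ft_force: [0.3, 0.1, -1.2]
grip_width: 0.582
pos [ 0.6193 -0.166   0.0429] jaw yaw 1.415 tilt [-0. -0. -1.] t 39.0 grip 0.582
 world d mm [-1.   0.  -1.9] frac tool [ 0.007 -0.001  0.013]
 turn about tool z frac -0.001 world turn rad 0.001
```

```bash
python3 -m jog '[{"offset":[0,0,0.013],"rotation":[0,0,0],"fingers":-1},{"offset":[0,0,0],"rotation":[0,0,0],"fingers":-1},{"offset":[0,0,0],"rotation":[0,0,0],"fingers":0.4},{"offset":[0,0,0],"rotation":[0,0,0],"fingers":0.5},{"offset":[0,0,0],"rotation":[0,0,0],"fingers":0.5},{"offset":[0,0,-0.15],"rotation":[0,0,0],"fingers":0.5},{"offset":[0,0,-0.35],"rotation":[0,0,0],"fingers":0.5},{"offset":[0,0,-0.35],"rotation":[0,0,0],"fingers":0.5}]' && python3 -m jog '[{"offset":[0,0,-0.35],"rotation":[0,0,0],"fingers":0.5},{"offset":[0.3,0,-0.2],"rotation":[0,0,0],"fingers":0.5},{"offset":[0.3,0,0],"rotation":[0,0,0],"fingers":0.5},{"offset":[0,0,0],"rotation":[0,0,0],"fingers":0.5},{"offset":[0,0,0],"rotation":[0,0,0],"fingers":0.5}]'
python3 - <<'E'
from h import *
im,i=snap("wrist","f1"); s,si=snap("side","f2"); j,ji=load("w20")
a=cv2.resize(im[150:384,60:452],(490,292),interpolation=cv2.INTER_CUBIC)
b=cv2.resize(s[120:310,200:350],(308,390),interpolation=cv2.INTER_CUBIC)
c=cv2.resize(j[60:270,130:390],(372,300),interpolation=cv2.INTER_CUBIC)
o=np.zeros((600,800,3),np.uint8); o[:292,:490]=a; o[300:600,:372]=c; o[:390,492:]=b
cv2.imwrite("pics/final.png",o); to([.6,-.16,.3])
for d in manip.recognise("side","soap_bar_a")[:6]: print(d["bbox"],d["conf"])
for q in ([.6183,-.166,.046],[.635,-.071,.044],[.6023,-.2625,.044]): print((w2p(i,[q])-[60,150])*1.25, w2p(si,[q]))
E
```

```text
clock: 40.0
position: [0.6189, -0.1662, 0.1707]
ee_rot: [0.078, 0.997, -0.0, -0.0]
ft_force: [0.4, 0.5, -0.1]
grip_width: 0.752
clock: 40.62
position: [0.5308, -0.1516, 0.2514]
ee_rot: [0.078, 0.997, 0.0, 0.0]
ft_force: [0.0, 1.1, 0.4]
grip_width: 0.75
pos [ 0.531  -0.1521  0.2509] jaw yaw 1.415 tilt [-0.001 -0.001 -1.   ] t 40.725 grip 0.746
 world d mm [69.  -7.9 49.1] frac tool [-0.463  0.019 -0.328]
[180.3, 205.8, 212.4, 227.1] 0.92
[162.6, 306.7, 195.1, 342.4] 0.8
[289.5, 221.7, 317.9, 245.8] 0.59
[[239.4294 115.0447]] [[301.6667 228.5015]]
[[344.0476 115.8192]] [[304.1894 204.7903]]
[[133.07   113.2455]] [[299.0535 256.9131]]
```

View pics/final.png

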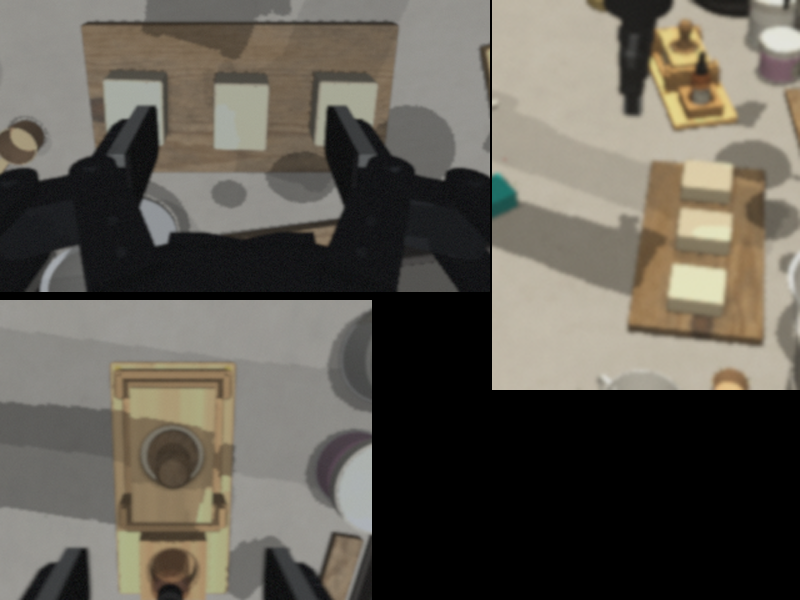

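The last picture shows everything in place. The third bar is at (241,117), midway between the row bars (mid-column 240.5). The stamp stands inside the guide hole, the bottle is upright in the well, and the cup and row bars have not moved. I hand in now.

```bash
python3 -c "
from h import *
o=manip.get_obs(); print(o['clock'],abs(o['joint_velocities']).max()); print(manip.hand_in())"
```

```text
40.775 0.006476996605133914
the job is handed in; nothing more can be done
None
```

I finished the job and handed it in at 40.8 s of the 112 s allowed; `hand_in()` reports no verdict.

- **Bottle:** it stands upright in the well. It went in close to centred, with about 4 N of floor contact.
- **Bar in the pocket:** it lies flat, with its top corners within about 1 mm of where a centred bar should be. The grip widths (52.3 and 49.7 mm) suggest this is the larger bar, `soap_bar_a`.
- **Guide plate:** it lies flat on the ledges. Its hole was about 1 px from the predicted position.
- **Stamp:** it stands through the hole on the bar. The height at release put its foot at about 44 mm, which is the top of the bar.
- **Other bar:** it lies on the board midway between the row bars (column 241, midpoint 240.5), within about 2 mm of the board centre I estimated.

**Weaker checks:**
- The stamp's position along the jig was uncertain by 2–3 mm before insertion, because the foot and knob readings disagreed slightly. It still went in without resistance.
- In the final side-camera check the detector marked only the placed bar on the board. I confirmed the two row bars and the cup by eye in the last picture, and they showed no visible shift.
- Three moves fell short of the commanded distance. I measured and corrected each before the next grasp or placement.

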